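# Stop collar round the bend of a cranked shift lever

### The job

The cranked shift lever is held by its shank in the bench clamp. Take the shaft collar out of the vee rest, thread it over the lever's free end and work it along the arm and round the bend without forcing it, until it sits fully home against the shoulder on the shank; then let go of it. Feel your way: the lever's arm is not level, so keep the pushes light (5 N is plenty, and the contact between collar and lever must never pass 20 N), and do not shove the other things on the bench about.

Things in the scene. Friction and masses are not known exactly. Their poses are not given: they have to be found in the camera images.
- stand: Green cast bench clamp fixed to the bench, holding the lever. Base 66 x 120 mm; clamp block 34 mm (x) by 62 mm (y), with its screws 125 mm high. Origin: underside centre, on the bench. x: along the level shank from clamp to bend; z: up. Lever: round steel bar, 21 mm diameter. Shank axis along x at y = 0, z = 95 mm; shoulder (32 mm diameter) x = 35 to 45; straight to x = 85, then the bend.
- shoulder (a point): Centre of the shoulder's face, which looks towards the bend: on the shank's axis, x = 45, z = 95 mm in the clamp's frame, axes as the clamp. The collar is home when its flat face touches this face.
- bend_start (a point): Point on the shank's axis where the bend begins (x = 85, y = 0, z = 95 mm in the clamp's frame, axes as the clamp). The bar's axis turns 60 degrees towards -y there with 50 mm radius (centre of curvature at x = 85, y = -50 mm).
- free_arm (a point): Middle of the straight free arm as if the lever were level (x = 148.3, y = -59.6, z = 95 mm in the clamp's frame, axes as the clamp). The arm is straight 40 mm each way along (0.5, -0.866), then a half-ball end (10.5 mm). The rigid lever is clamped rolled about the shank's axis by an unmeasured angle, up to 0.17 rad either way: the end is up to 16 mm higher or lower, here up to 10 mm.
- vee_rest: Dark steel vee block, 40 mm long (its x, along the vee), 58 mm wide (its y), 40 mm high (z), loose but heavy (0.9 kg). 90 degree vee, 16 mm deep and 32 mm wide at the top. Origin: centre of its underside.
- collar: Dark steel shaft collar with a set screw (the only ring standing on edge, in the vee): 42 mm outside diameter, 14 mm wide, round bore 23 mm clear, about 0.12 kg. Origin: centre of one of its flat faces; its z axis is the bore's axis and points through the collar. It starts with its bore level, along the vee, its middle 54 mm above the bench. Either way round will do.
- collar_mid (a point): Centre of the collar, in the middle of its bore. z axis: along the bore. On the bar it has 1 mm of play all round. Held askew or off the bar's axis it wedges, and a push of 5 N then presses it on the bar with 15 N.
- oil_bottle: Bystander: white oiler bottle with a red nozzle, 40 mm diameter, 105 mm high. Origin at its underside.
- gear: Bystander: small spur gear lying flat, 56 mm diameter, 20 mm high. Origin at its underside.
- chuck_jaw_a: Bystander: upright steel chuck jaw with two bores, 45 x 38 x 72 mm. Origin at its underside.
Mind the look-alikes: they are no part of the job. What is shaped like the collar but blue or red is not meant.

How it is judged (in metres and radians):
On the way, in this order (a step that is already met when the one before it is completed fails the run):
1. the collar is threaded on the lever's free arm (x of collar_mid in the frame of free_arm between -0.03 and 0.03 m and y of collar_mid in the frame of free_arm between -0.036 and 0.036 m and z of collar_mid in the frame of free_arm between -0.014 and 0.014 m), for 0.1 s.
2. the collar has come round the bend onto the straight shank (x of collar_mid in the frame of shoulder between 0 and 0.035 m and y of collar_mid in the frame of shoulder between -0.004 and 0.004 m and z of collar_mid in the frame of shoulder between -0.004 and 0.004 m), for 0.1 s.
At the end, for the whole second after the job is handed in: The collar is on the shank and against the shoulder (its middle within 9 mm of the shoulder face along the shank, i.e. a gap of at most 2 mm, and within 4 mm of the shank's axis sideways and in height), let go and at rest (x of collar_mid in the frame of shoulder between 0 and 0.009 m and y of collar_mid in the frame of shoulder between -0.004 and 0.004 m and z of collar_mid in the frame of shoulder between -0.004 and 0.004 m and linear speed of collar below 0.02 m/s); the robot touches nothing.
It fails at once if the collar is forced: more than 20 N between the collar and the lever or its clamp (contact force between collar and stand above 20 N).
It fails at once if a bystander (oil bottle, gear or chuck jaw) is shoved more than 30 mm (distance of any of oil_bottle, gear, chuck_jaw_a from where it was at the start of the episode above 0.03 m).
It also fails if it takes over 72 s, if anything falls off the work surface, if the arm or the gripper's body presses on something with over 40 N, if the wrist force passes 120 N, or if a joint passes its speed limit or range.

### The arm

A 6-joint arm with a two-finger parallel gripper is mounted at the origin on a cart in front of the work surface, level with it; the furniture and walls round the work are solid. World frame = base frame: x ahead of the robot, y to its left, z up, the work surface at z = 0. Lengths are in mm, angles in rad, forces in N, time in s.
With the tool pointing down it reaches from about 250 to 775 mm from the base axis. Payload 4 kg.
Tool frame: the origin (TCP) lies on the centre line of the jaws, within the pads' length; the fingertips stand 14 mm ahead of it and the grasp point (between the pads) lies 5 mm behind it; z points along the fingers, y is the line along which they close (so a half turn about z gives the same grasp; the last joint's range is limited). The gripper opens to 85 mm and grips with 20 to 120 N. Pads are 22 mm wide; open, the fingers measure 114 mm over their backs; the gripper's body (76 mm by 85 mm) begins 54 mm behind the grasp point. The pads swing forward as they close: fully open they stand 13 mm farther back than shut.
Start: joints at [1.231, 0.087, 1.371, -0, 1.684, -0.103], TCP at [129.035, 534.668, 212.741] pointing down, gripper open.
Joint ranges: [-3.1, 3.1], [-0.76, 2.03], [0.27, 2.55], [-1.08, 4.22], [0.17, 2.65], [-2.57, 2.57]. Speed limits (rad/s): [2.79, 2.79, 3.14, 3.14, 3.14, 3.14].

### API

Orientations are given as a rotation vector (axis times angle).
In Python, from cell import bot, optics gives the robot as it stands. The module is installed in compiled form; this text tells all that it offers.
- The arm moves only by the tool send_rows, never from a script. Its argument "increments" is a list of rows, each an object of numbers: "rx", "ry", "rz": the turn, a rotation vector about the tool's x, y, z in rad; "tx", "ty", "tz": the shift along the tool's x, y, z in m; "gripper": the closure, from 0 (fully open) to 1 (shut). A call has exactly 10 rows; each row is the pose to reach, as a shift and turn from the pose commanded when the call began, along the tool's axes at that moment; what a row does not reach only later rows make up. A row lasts 1/10 s, in which the tool goes at most 50 mm and 8.59 degrees, less where a joint would pass 70% of its speed; a pose out of reach is approached as far as the arm can. A call with a gripper value outside its range is refused whole. The fingers move at their own pace and stop on an object; the grip force is fixed at half the most. Time passes only in rows, so rows that repeat a pose let the fingers close, or fill a call up. It gives the time, the measured TCP pose, the force, the opening and the grip force at its end, in the units of the state.
- bot.get_state(): the state, without advancing time (a new reading comes with each control period).
- optics.grab_frame(name): name is "side" or "top" or "wrist"; returns the picture (384x512x3 uint8, blue, green, red); there is no depth.
- optics.get_calibration(name): a dict with "fx", "fy", "cx", "cy" (pixels), "world_to_cam" (4x4, takes a point from world to camera coordinates); the wrist camera has in their place "T_tool_cam" (4x4, takes a point from camera to tool coordinates, whose origin is the TCP and whose axes are the flange's). Camera axes: x right, y down, z forward; pixel columns grow to the right and rows downward; lengths in mm; the calibration is good to about 2 mm. The wrist camera is an equidistant fisheye: a pixel r from the principal point sees the ray r / f radians off the axis. A picture is of the moment at which its call begins: read the wrist's pose just before it. get_calibration takes no time and is no camera call.
- bot.sign_off(): hands the job in; it is judged then, once.
The state is a dict: "clock": time; "q": joint angles; "qd": joint speeds; "effort": joint torques, N m; "ee_pos": TCP position; "tcp_rot": TCP orientation; "ft_force": force on the tool from outside, world axes, zero at the start; "moment": the same for the moment, N m; "finger_gap": opening from 0.0 (shut) to 1.0 (fully open); "gripper_force": force on a finger pad.
Only numpy, scipy, OpenCV 4.12 (cv2) and the standard library are available. Lean on these libraries where they do the work, as an engineer would, in place of code of your own. Each camera call takes 0.05 s, during which the arm holds its last target. There are 200 camera calls.

## Working session

There is one attempt and no reset: what is moved stays moved. The work goes in short steps, Python scripts to look and compute and a tool call to move; the robot and the scene stay as the last step left them, time stands still between calls to the robot, and variables do not carry over. Pictures are saved under pics/ and viewed, at most 10 in all, crops included, and the job is handed in when it is done.

Besides the shell and the picture viewer there is one more tool, called in YAML: its name, and indented under it one key for each argument. send_rows: Moves the arm, as the interface text tells. Its arguments: {"type":"object","properties":{"increments":{"type":"array","items":{"type":"object","properties":{"rx":{"type":"number"},"ry":{"type":"number"},"rz":{"type":"number"},"tx":{"type":"number"},"ty":{"type":"number"},"tz":{"type":"number"},"gripper":{"type":"number"}}}}},"required":["increments"]}

```bash
mkdir -p pics; python3 - <<'E'
from cell import bot, optics
import cv2,numpy as np
s=bot.get_state();print(s)
a=[optics.grab_frame(n) for n in("side","top","wrist")]
for n,i in zip(("side","top","wrist"),a): cv2.imwrite(f'pics/{n}0.png',i)
for n in("side","top","wrist"):print(n,optics.get_calibration(n))
E
```

```text
{'clock': 0.0, 'q': array([ 1.23090018e+00,  8.79700728e-02,  1.37226941e+00,  1.72329394e-05,
        1.68358561e+00, -1.03108378e-01]), 'qd': array([ 0.00030317, -0.00037202, -0.00119033, -0.00023922,  0.00119908,
       -0.00070306]), 'effort': array([-3.75265854e-04, -3.51861620e+01, -3.13276148e+01,  1.61545717e-05,
        1.07799037e-02,  1.95481630e-05]), 'ee_pos': array([128.84312275, 534.14389967, 211.52323677]), 'tcp_rot': array([-0.37101391, -3.11909523,  0.00341458]), 'ft_force': array([ 0.07963483, -1.22462619,  0.08713499]), 'moment': array([0.03403075, 0.01096505, 0.00928204]), 'gripper_force': 0.0, 'finger_gap': 1.0016030514538377}
side {'fx': 405.10462799426824, 'fy': 405.10462799426824, 'cx': 255.8137009105303, 'cy': 195.99085373891594, 'world_to_cam': array([[ 8.39917625e-01, -5.42705291e-01,  3.05787700e-03,
        -4.52557835e+02],
       [-3.60738136e-01, -5.62488074e-01, -7.43959115e-01,
         1.87386762e+02],
       [ 4.05470567e-01,  6.23761280e-01, -6.68218142e-01,
         9.23287394e+02],
       [ 0.00000000e+00,  0.00000000e+00,  0.00000000e+00,
    
[... 254 characters left out ...]
-01,  1.57311806e-02, -9.04206744e-02,
         4.80534440e+02],
       [ 9.01994811e-02, -1.42453285e-02, -9.95821834e-01,
         1.27859902e+03],
       [ 0.00000000e+00,  0.00000000e+00,  0.00000000e+00,
         1.00000000e+00]])}
wrist {'fx': 297.3186396354542, 'fy': 297.3186396354542, 'cx': 254.93455861591048, 'cy': 196.1076677192155, 'T_tool_cam': array([[ 6.31829844e-04, -9.55445062e-01, -2.95168316e-01,
         7.53056940e+01],
       [ 9.99999786e-01,  6.53283456e-04,  2.59284481e-05,
        -6.18926678e-01],
       [ 1.68055370e-04, -2.95168270e-01,  9.55445270e-01,
        -1.60544757e+02],
       [ 0.00000000e+00,  0.00000000e+00,  0.00000000e+00,
         1.00000000e+00]])}
```

View pics/side0.png

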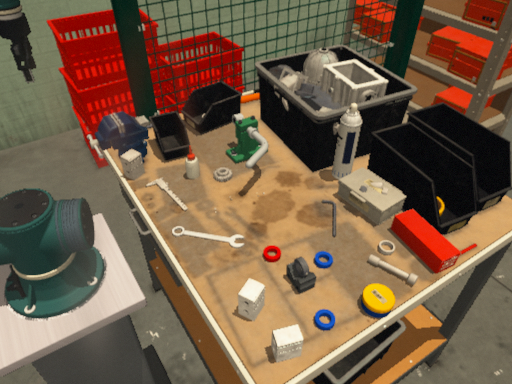

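View pics/top0.png

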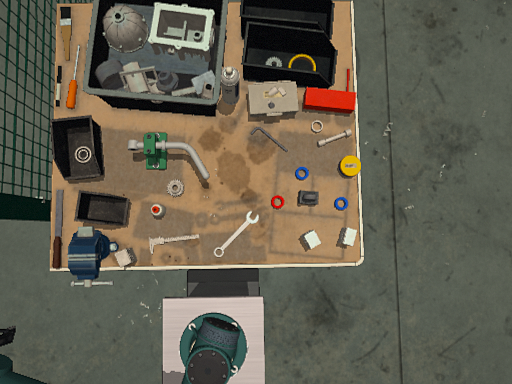

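Side view: the black vee with the collar is at about (301,275); the clamp and lever are at about (250,145). Top view: vee at (309,198), clamp at (155,150), free end at (207,178), gear at (175,187), bottle at (157,210).

Possible mix-ups (top view):
- Dark collar in the vee: (309,198)
- Blue rings: (302,173) and (341,204)
- Red ring: (277,202)
- Gear: (175,187)
- Pale washer: (317,126)

I choose the dark ring standing in the vee and will check it in one close crop.

```bash
python3 - <<'E'
import cv2,numpy as np
t=cv2.imread('pics/top0.png');s=cv2.imread('pics/side0.png')
def c(i,x,y,w=50,h=36):return cv2.resize(i[y-h:y+h,x-w:x+w],(400,288),interpolation=cv2.INTER_CUBIC)
cv2.imwrite('pics/crop1.png',np.vstack([np.hstack([c(t,309,198),c(s,301,275)]),np.hstack([c(t,175,160),c(s,250,145)])]))
E
```

```text
(no output)
```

View pics/crop1.png

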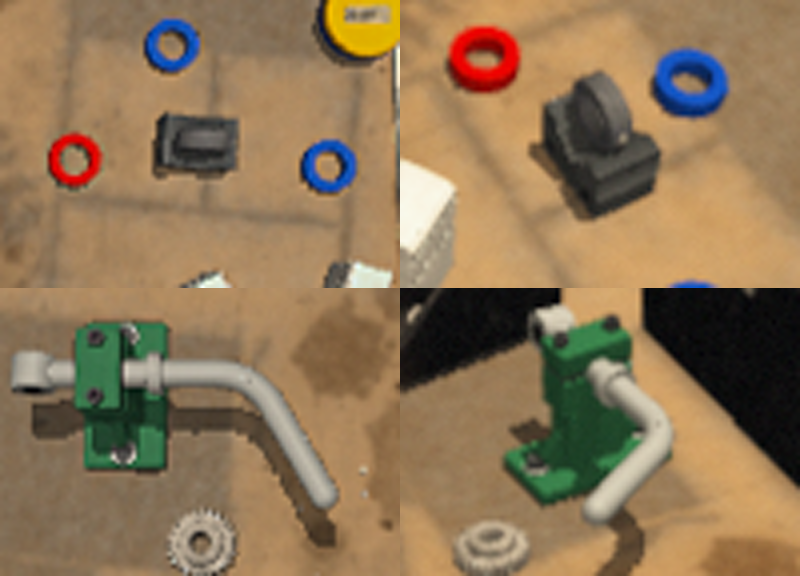

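Crop: the dark ring stands on edge in the dark vee, with its bore across the block's 58 mm width (roughly world x). In the top view the shank runs right to the bend, and the free end points down and right. Next I triangulate these coarsely.

```bash
cat > h.py <<'E'
import numpy as np,cv2
from cell import bot,optics
from scipy.spatial.transform import Rotation as R
def ray(n,u,v,pose=None):
    c=optics.get_calibration(n);x=(u-c['cx'])/c['fx'];y=(v-c['cy'])/c['fy']
    if n=='wrist':
        r=np.hypot(x,y);d=np.array([x*np.sinc(r/np.pi),y*np.sinc(r/np.pi),np.cos(r)])
        T=c['T_tool_cam'];p,rv=pose;W=R.from_rotvec(rv).as_matrix()
        return W@T[:3,3]+p, W@T[:3,:3]@d
    M=c['world_to_cam'];d=M[:3,:3].T@np.array([x,y,1]);return -M[:3,:3].T@M[:3,3],d/np.linalg.norm(d)
def plane(r,z): return r[0]+r[1]*(z-r[0][2])/r[1][2]
def proj(n,P,pose=None):
    c=optics.get_calibration(n)
    if n=='wrist':
        T=c['T_tool_cam'];p,rv=pose;q=R.from_rotvec(rv).as_matrix().T@(np.asarray(P)-p);q=T[:3,:3].T@(q-T[:3,3])
        r=np.hypot(q[0],q[1]);th=np.arctan2(r,q[2]);return np.array([c['cx']+c['fx']*th*q[0]/r,c['cy']+c['fy']*th*q[1]/r])
    M=c['world_to_cam'];q=M[:3,:3]@P+M[:3,3];return np.array([c['cx']+c['fx']*q[0]/q[2],c['cy']+c['fy']*q[1]/q[2]])
def meet(rs):
    A=0;b=0
    for o,d in rs:
        d=d/np.linalg.norm(d);Q=np.eye(3)-np.outer(d,d);A=A+Q;b=b+Q@o
    return np.linalg.solve(A,b)
E
python3 - <<'E'
from h import *
np.set_printoptions(precision=1,suppress=True)
print('collar',plane(ray('top',308.3,197),75),plane(ray('side',301.5,267.8),54))
for nm,a,b in(('end',(206.8,176.3),(249.5,165)),('shoulder',(163,145),(250.8,131.5))):
    print(nm,meet([ray('top',*a),ray('side',*b)]),plane(ray('top',*a),95))
for nm,p,z in(('gear',(175,187),20),('bottle',(157,210),80),('jaw',(312,240),60),('jaw2',(347,237),60),('bend',(178.8,145),105)):print(nm,plane(ray('top',*p),z))
print(R.from_rotvec(bot.get_state()['tcp_rot']).as_matrix())
E
```

```text
collar [ 456.3 -299.5   75. ] [ 457.2 -308.8   54. ]
end [521.8   6.8 103.6] [522.1   7.9  95. ]
shoulder [614.8 139.4 103.6] [619.6 139.5  95. ]
gear [499.2 115.3  20. ]
bottle [423.9 160.1  80. ]
jaw [ 325.3 -309.3   60. ]
jaw2 [ 332.6 -417.1   60. ]
bend [616.8  90.3 105. ]
[[-1.   0.2 -0. ]
 [ 0.2  1.  -0. ]
 [ 0.  -0.  -1. ]]
```

```bash
cat >> h.py <<'E'
import json
def load():
    d=json.load(open('cmd.json'));return np.array(d['p']),R.from_rotvec(d['r'])
def save(p,r): json.dump({'p':list(map(float,p)),'r':list(map(float,r.as_rotvec()))},open('cmd.json','w'))
def down(yaw): # tool x at angle yaw, z down
    c,s=np.cos(yaw),np.sin(yaw);return R.from_matrix(np.array([[c,s,0],[s,-c,0],[0,0,-1]]))
def plan(p,r):
    """print the row that takes the commanded pose to (p,r); keep the rounded result"""
    p0,r0=load();t=np.round(r0.inv().apply(np.asarray(p)-p0)/1000,4);w=np.round((r0.inv()*r).as_rotvec(),4)
    print('t',t.tolist(),'r',w.tolist());save(p0+r0.apply(t*1000),r0*R.from_rotvec(w))
def err():
    s=bot.get_state();p,r=load();np.set_printoptions(precision=2,suppress=True)
    print('t',s['clock'],'dp',s['ee_pos']-p,'dr',np.round((r.inv()*R.from_rotvec(s['tcp_rot'])).as_rotvec(),4),'F',s['ft_force'],'M',s['moment'],'gap',s['finger_gap'],'gf',s['gripper_force'])
E
python3 - <<'E'
from h import *
s=bot.get_state();r=R.from_rotvec(s['tcp_rot']);x=r.as_matrix()[:,0];y0=np.arctan2(x[1],x[0]);print(y0)
save([129.035,534.668,212.741],down(2.9047))
plan([300,100,200],down(1.45));plan([457,-304,150],down(0))
E
```

```text
2.90477058377706
t [-0.2682, -0.3824, 0.0127] r [0.0, 0.0, 1.4547]
t [-0.3821, 0.2045, 0.05] r [0.0, -0.0, 1.45]
```

send_rows:
  increments:
    - {"tx":-0.2682,"ty":-0.3824,"tz":0.0127,"rz":1.4547}
    - {"tx":-0.2682,"ty":-0.3824,"tz":0.0127,"rz":1.4547}
    - {"tx":-0.2682,"ty":-0.3824,"tz":0.0127,"rz":1.4547}
    - {"tx":-0.2682,"ty":-0.3824,"tz":0.0127,"rz":1.4547}
    - {"tx":-0.2682,"ty":-0.3824,"tz":0.0127,"rz":1.4547}
    - {"tx":-0.2682,"ty":-0.3824,"tz":0.0127,"rz":1.4547}
    - {"tx":-0.2682,"ty":-0.3824,"tz":0.0127,"rz":1.4547}
    - {"tx":-0.2682,"ty":-0.3824,"tz":0.0127,"rz":1.4547}
    - {"tx":-0.2682,"ty":-0.3824,"tz":0.0127,"rz":1.4547}
    - {"tx":-0.2682,"ty":-0.3824,"tz":0.0127,"rz":1.4547}

```text
invalid input
```

send_rows:
  increments:
    - {"tx":-0.3821,"ty":0.2045,"tz":0.05,"rz":1.45}
    - {"tx":-0.3821,"ty":0.2045,"tz":0.05,"rz":1.45}
    - {"tx":-0.3821,"ty":0.2045,"tz":0.05,"rz":1.45}
    - {"tx":-0.3821,"ty":0.2045,"tz":0.05,"rz":1.45}
    - {"tx":-0.3821,"ty":0.2045,"tz":0.05,"rz":1.45}
    - {"tx":-0.3821,"ty":0.2045,"tz":0.05,"rz":1.45}
    - {"tx":-0.3821,"ty":0.2045,"tz":0.05,"rz":1.45}
    - {"tx":-0.3821,"ty":0.2045,"tz":0.05,"rz":1.45}
    - {"tx":-0.3821,"ty":0.2045,"tz":0.05,"rz":1.45}
    - {"tx":-0.3821,"ty":0.2045,"tz":0.05,"rz":1.45}

```text
invalid input
```

```bash
python3 - <<'E'
from h import *
err();s=bot.get_state();i=optics.grab_frame('wrist');cv2.imwrite('pics/w1.png',i)
json.dump([list(s['ee_pos']),list(s['tcp_rot'])],open('w1.json','w'));print(s['ee_pos'],s['q'])
cv2.imwrite('pics/w1c.png',cv2.resize(i[60:340,100:420],(800,600)[0:1]+(600,) if 0 else (685,600),interpolation=cv2.INTER_CUBIC))
E
```

```text
t 0.15 dp [-328.07  838.2    61.77] dr [ 0.  -0.  -2.9] F [-0.31  0.18 -0.1 ] M [0.06 0.03 0.02] gap 0.9991241327483872 gf 0.0
[128.9  534.25 211.81] [ 1.23  0.09  1.37 -0.    1.68 -0.1 ]
```

View pics/w1c.png

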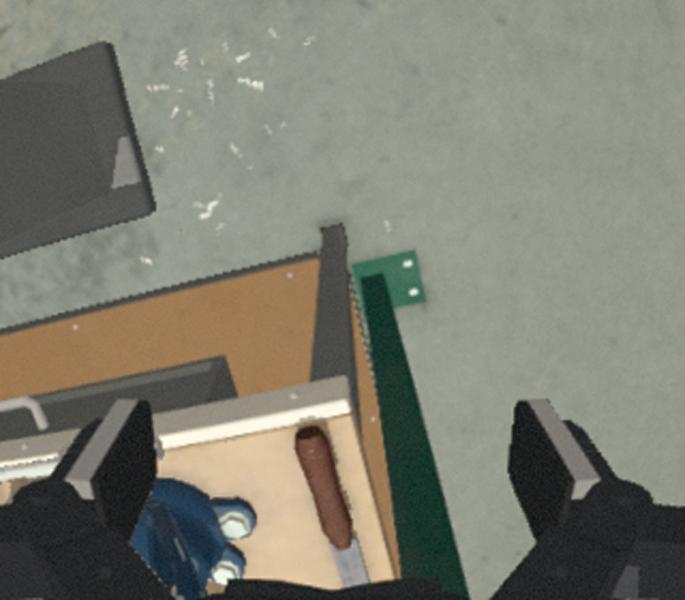

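The moves were refused, probably because a row needs all its fields. The picture therefore only shows the start area with the open fingers, at about (205,315) and (370,315) in full-image pixels.

send_rows:
  increments:
    - {"tx":-0.2682,"ty":-0.3824,"tz":0.0127,"rx":0,"ry":0,"rz":1.4547,"gripper":0}
    - {"tx":-0.2682,"ty":-0.3824,"tz":0.0127,"rx":0,"ry":0,"rz":1.4547,"gripper":0}
    - {"tx":-0.2682,"ty":-0.3824,"tz":0.0127,"rx":0,"ry":0,"rz":1.4547,"gripper":0}
    - {"tx":-0.2682,"ty":-0.3824,"tz":0.0127,"rx":0,"ry":0,"rz":1.4547,"gripper":0}
    - {"tx":-0.2682,"ty":-0.3824,"tz":0.0127,"rx":0,"ry":0,"rz":1.4547,"gripper":0}
    - {"tx":-0.2682,"ty":-0.3824,"tz":0.0127,"rx":0,"ry":0,"rz":1.4547,"gripper":0}
    - {"tx":-0.2682,"ty":-0.3824,"tz":0.0127,"rx":0,"ry":0,"rz":1.4547,"gripper":0}
    - {"tx":-0.2682,"ty":-0.3824,"tz":0.0127,"rx":0,"ry":0,"rz":1.4547,"gripper":0}
    - {"tx":-0.2682,"ty":-0.3824,"tz":0.0127,"rx":0,"ry":0,"rz":1.4547,"gripper":0}
    - {"tx":-0.2682,"ty":-0.3824,"tz":0.0127,"rx":0,"ry":0,"rz":1.4547,"gripper":0}

```text
clock: 1.2
ee_pos: [300.7, 96.3, 199.8]
tcp_rot: [2.362, 2.068, -0.0]
ft_force: [0.3, 0.4, 0.3]
finger_gap: 1.003
gripper_force: 0.0
```

send_rows:
  increments:
    - {"tx":-0.3821,"ty":0.2045,"tz":0.05,"rx":0,"ry":0,"rz":1.45,"gripper":0}
    - {"tx":-0.3821,"ty":0.2045,"tz":0.05,"rx":0,"ry":0,"rz":1.45,"gripper":0}
    - {"tx":-0.3821,"ty":0.2045,"tz":0.05,"rx":0,"ry":0,"rz":1.45,"gripper":0}
    - {"tx":-0.3821,"ty":0.2045,"tz":0.05,"rx":0,"ry":0,"rz":1.45,"gripper":0}
    - {"tx":-0.3821,"ty":0.2045,"tz":0.05,"rx":0,"ry":0,"rz":1.45,"gripper":0}
    - {"tx":-0.3821,"ty":0.2045,"tz":0.05,"rx":0,"ry":0,"rz":1.45,"gripper":0}
    - {"tx":-0.3821,"ty":0.2045,"tz":0.05,"rx":0,"ry":0,"rz":1.45,"gripper":0}
    - {"tx":-0.3821,"ty":0.2045,"tz":0.05,"rx":0,"ry":0,"rz":1.45,"gripper":0}
    - {"tx":-0.3821,"ty":0.2045,"tz":0.05,"rx":0,"ry":0,"rz":1.45,"gripper":0}
    - {"tx":-0.3821,"ty":0.2045,"tz":0.05,"rx":0,"ry":0,"rz":1.45,"gripper":0}

```text
clock: 2.2
ee_pos: [457.1, -307.7, 147.5]
tcp_rot: [-3.141, 0.014, 0.004]
ft_force: [-1.0, 1.1, -0.2]
finger_gap: 1.001
gripper_force: 0.0
```

```bash
python3 - <<'E'
from h import *
err();optics.grab_frame('wrist');s=bot.get_state();err();i=optics.grab_frame('wrist');cv2.imwrite('pics/w1.png',i)
json.dump([list(s['ee_pos']),list(s['tcp_rot'])],open('w1.json','w'));print(s['ee_pos'],s['q'])
cv2.imwrite('pics/w1c.png',cv2.resize(i[100:300,150:410],(780,600),interpolation=cv2.INTER_CUBIC))
E
```

```text
t 2.2 dp [ 0.11 -3.8  -2.56] dr [ 0.   -0.    0.01] F [-0.96  1.11 -0.15] M [0.05 0.05 0.05] gap 1.0013787317034781 gf 0.0
t 2.25 dp [-0.19 -1.88 -1.93] dr [ 0.   -0.    0.01] F [-0.18 -0.56 -0.18] M [ 0.02 -0.01  0.  ] gap 0.997891020607369 gf 0.0
[ 456.78 -305.83  148.11] [-0.69  0.11  1.47 -0.    1.56  0.89]
```

View pics/w1c.png

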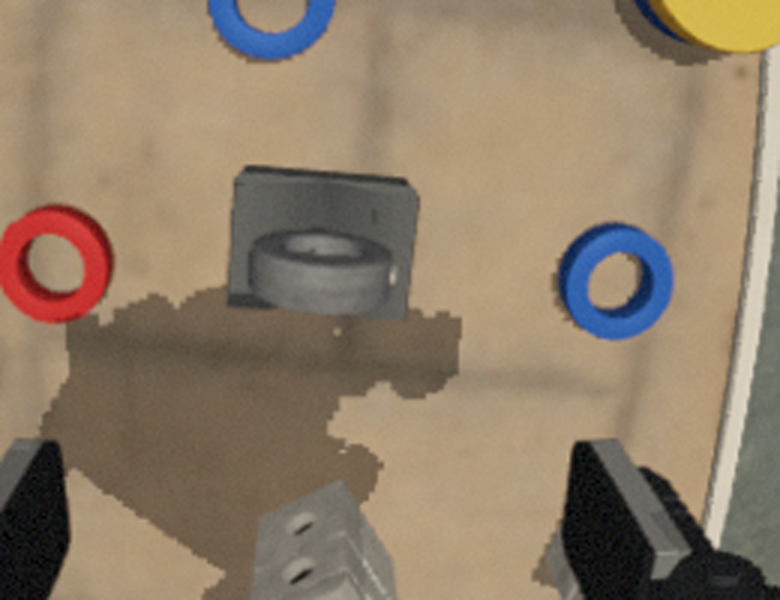

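Wrist picture (crop pixels ÷3, offset (150,100)): vee top corners near (240,180), (418,190), (230,305) and (405,318). The collar's top line runs from (320,263) to (316,313), with its left and right sides at (250,268) and (392,272). The set screw is on the right. The vee is turned a few degrees.

```bash
python3 - <<'E'
from h import *
np.set_printoptions(precision=1,suppress=True)
pose=[np.array(a) for a in json.load(open('w1.json'))]
f=lambda u,v,z:plane(ray('wrist',150+u/3,100+v/3,pose),z)
P=[f(*q,40) for q in((240,180),(418,190),(230,305),(405,318))]
for p in P:print(p)
print('len',np.linalg.norm(P[0]-P[1]),np.linalg.norm(P[0]-P[2]),np.linalg.norm(P[1]-P[3]),'ctr',np.mean(P,0))
d1=P[0]-P[1]+P[2]-P[3];print('yaw of width',np.arctan2(-d1[0],d1[1]));d2=P[0]-P[2]+P[1]-P[3];print(np.arctan2(d2[1],d2[0]))
a,b=f(320,263,75),f(316,313,75);print('top',a,b,(a+b)/2)
print('sides',f(250,268,54),f(392,272,54))
err()
E
```

```text
[ 483.7 -283.7   40. ]
[ 480.1 -338.2   40. ]
[ 443.4 -279.2   40. ]
[ 438.6 -335.    40. ]
len 54.67133378783029 40.46369617557654 41.66515338721654 ctr [ 461.5 -309.    40. ]
yaw of width -0.07562145335235551
-0.09368485307931824
top [ 466.8 -307.9   75. ] [ 452.5 -306.7   75. ] [ 459.7 -307.3   75. ]
sides [ 459.6 -287.1   54. ] [ 458.  -329.4   54. ]
t 2.3 dp [-0.24 -0.73 -1.34] dr [ 0. -0.  0.] F [0.17 0.76 0.68] M [-0.04 -0.   -0.05] gap 0.9973155795790635 gf 0.0
```

```bash
python3 - <<'E'
from h import *
plan([459.7,-307.8,59],down(-.085));err()
E
```

```text
t [0.0027, 0.0038, 0.091] r [0.0, -0.0, 0.085]
t 2.3 dp [-2.94  3.07 89.66] dr [ 0.   -0.   -0.08] F [0.17 0.76 0.68] M [-0.04 -0.   -0.05] gap 0.9973155795790635 gf 0.0
```

send_rows:
  increments:
    - {"tx":0.0027,"ty":0.0038,"tz":0.02,"rx":0,"ry":0,"rz":0.085,"gripper":0}
    - {"tx":0.0027,"ty":0.0038,"tz":0.05,"rx":0,"ry":0,"rz":0.085,"gripper":0}
    - {"tx":0.0027,"ty":0.0038,"tz":0.075,"rx":0,"ry":0,"rz":0.085,"gripper":0}
    - {"tx":0.0027,"ty":0.0038,"tz":0.085,"rx":0,"ry":0,"rz":0.085,"gripper":0}
    - {"tx":0.0027,"ty":0.0038,"tz":0.091,"rx":0,"ry":0,"rz":0.085,"gripper":0}
    - {"tx":0.0027,"ty":0.0038,"tz":0.091,"rx":0,"ry":0,"rz":0.085,"gripper":0}
    - {"tx":0.0027,"ty":0.0038,"tz":0.091,"rx":0,"ry":0,"rz":0.085,"gripper":1}
    - {"tx":0.0027,"ty":0.0038,"tz":0.091,"rx":0,"ry":0,"rz":0.085,"gripper":1}
    - {"tx":0.0027,"ty":0.0038,"tz":0.091,"rx":0,"ry":0,"rz":0.085,"gripper":1}
    - {"tx":0.0027,"ty":0.0038,"tz":0.091,"rx":0,"ry":0,"rz":0.085,"gripper":1}

```text
clock: 3.3
ee_pos: [460.1, -308.0, 59.7]
tcp_rot: [3.138, -0.133, 0.002]
ft_force: [-0.0, -0.4, 0.1]
finger_gap: 0.332
gripper_force: 0.0
```

```bash
python3 - <<'E'
from h import *
err();plan([459.7,-307.8,160],down(-.085))
E
```

```text
t 3.3 dp [ 0.41 -0.26  0.65] dr [-0.  0. -0.] F [-0.   -0.44  0.07] M [-0.02 -0.06  0.07] gap 0.3321540504978176 gf 0.0
t [0.0, 0.0, -0.101] r [0.0, -0.0, -0.0]
```

```bash
python3 - <<'E'
from h import *
i=optics.grab_frame('wrist');err();s=optics.grab_frame('side');t=optics.grab_frame('top');err()
c=lambda i,x,y,w,h:cv2.resize(i[y-h:y+h,x-w:x+w],(400,300),interpolation=cv2.INTER_CUBIC)
cv2.imwrite('pics/g1.png',np.hstack([cv2.resize(i[150:384,100:412],(400,300)),c(s,301,265,60,45)]))
p,r=load();save([459.7,-307.8,59],r)
E
```

```text
t 3.35 dp [   0.29   -0.16 -100.58] dr [-0.  0. -0.] F [-0.17  0.63  0.1 ] M [-0.03 -0.02  0.01] gap 0.23284660865445295 gf 0.0
t 3.45 dp [   0.15   -0.01 -100.89] dr [-0.  0. -0.] F [-0.25  0.98 -0.43] M [ 0.04  0.   -0.01] gap 0.052996819033319056 gf 0.0
```

View pics/g1.png

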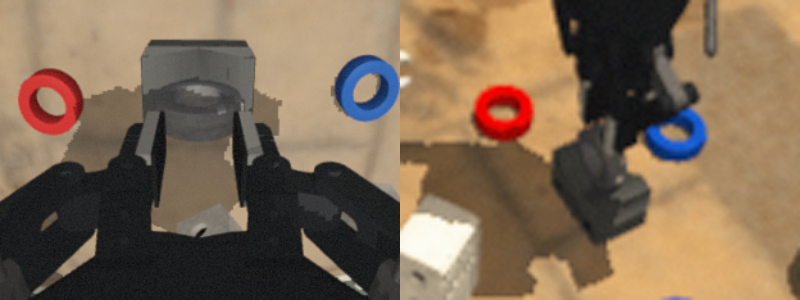

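The wrist view puts the fingertips at about (225,236) and (290,236) and the collar between them at (252,234), yet no force registers. I look again now that the fingers have stopped.

```bash
python3 - <<'E'
from h import *
for k in range(2): optics.grab_frame('top')
err();i=optics.grab_frame('wrist');err();s=optics.grab_frame('side')
st=bot.get_state()
print(proj('side',st['ee_pos']),proj('side',[459.7,-307.8,54]),proj('wrist',st['ee_pos'],(st['ee_pos'],st['tcp_rot'])))
c=lambda i,x,y,w,h:cv2.resize(i[y-h:y+h,x-w:x+w],(400,450),interpolation=cv2.INTER_CUBIC)
cv2.imwrite('pics/g2.png',np.hstack([c(i,255,250,80,90),c(s,301,262,40,45)]))
E
```

```text
t 3.55 dp [ 0.04  0.09 -0.04] dr [ 0.  0. -0.] F [ 0.12  0.44 -0.04] M [ 0.01 -0.02 -0.01] gap 0.0018060583599080612 gf 0.0
t 3.6 dp [ 0.04  0.08 -0.05] dr [ 0.  0. -0.] F [ 0.96 -0.26  0.47] M [-0.   -0.    0.04] gap -0.002932173354933423 gf 0.0
[302.27 265.53] [302.11 266.99] [253.78 237.31]
```

View pics/g2.png

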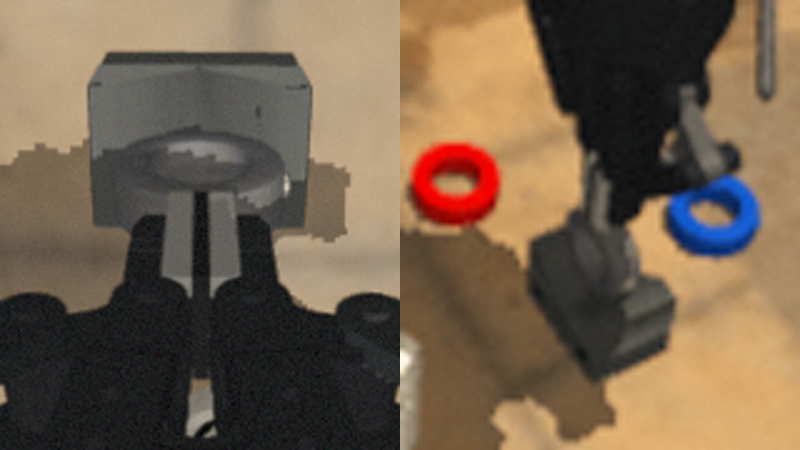

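send_rows:
  increments:
    - {"tx":0,"ty":0,"tz":-0.05,"rx":0,"ry":0,"rz":0,"gripper":1}
    - {"tx":0,"ty":0,"tz":-0.101,"rx":0,"ry":0,"rz":0,"gripper":0.5}
    - {"tx":0,"ty":0,"tz":-0.101,"rx":0,"ry":0,"rz":0,"gripper":0.5}
    - {"tx":0,"ty":0,"tz":-0.101,"rx":0,"ry":0,"rz":0,"gripper":0.5}
    - {"tx":0,"ty":0,"tz":-0.101,"rx":0,"ry":0,"rz":0,"gripper":0.5}
    - {"tx":0,"ty":0,"tz":-0.101,"rx":0,"ry":0,"rz":0,"gripper":0.5}
    - {"tx":0,"ty":0,"tz":-0.101,"rx":0,"ry":0,"rz":0,"gripper":0.5}
    - {"tx":0,"ty":0,"tz":-0.101,"rx":0,"ry":0,"rz":0,"gripper":0.5}
    - {"tx":0,"ty":0,"tz":-0.101,"rx":0,"ry":0,"rz":0,"gripper":0.5}
    - {"tx":0,"ty":0,"tz":-0.101,"rx":0,"ry":0,"rz":0,"gripper":0.5}

```text
clock: 4.65
ee_pos: [459.7, -307.7, 159.7]
tcp_rot: [-3.138, 0.133, 0.0]
ft_force: [-0.3, -0.1, -0.4]
finger_gap: 0.5
gripper_force: 0.0
```

```bash
python3 - <<'E'
from h import *
p,r=load();save([459.7,-307.8,160],r);err()
s=optics.grab_frame('side');i=optics.grab_frame('wrist');st=bot.get_state();T=st['ee_pos'];W=R.from_rotvec(st['tcp_rot'])
pt=lambda *a:T+W.apply(a)
cv2.imwrite('pics/s3raw.png',s);cv2.imwrite('pics/w3raw.png',i)
j=cv2.resize(s[180:300,240:360],(480,480),interpolation=cv2.INTER_CUBIC);k=cv2.resize(i[180:300,205:305],(310,372),interpolation=cv2.INTER_CUBIC)
def dot(im,q,o,sc,c): cv2.circle(im,tuple(int(v) for v in (np.array(q)-o)*sc),3,c,-1)
pose=(T,st['tcp_rot'])
for z,c in((-40,(255,0,0)),(-20,(0,255,255)),(0,(0,255,0)),(14,(0,0,255))):
    for y in(-21,21):
        dot(j,proj('side',pt(0,y,z)),[240,180],4,c);dot(k,proj('wrist',pt(0,y,z),pose),[205,180],3.1,c)
k=cv2.copyMakeBorder(k,0,108,0,0,cv2.BORDER_CONSTANT)
cv2.imwrite('pics/g3.png',np.hstack([j,k]))
E
```

```text
t 4.65 dp [ 0.01  0.12 -0.26] dr [ 0. -0. -0.] F [-0.3  -0.06 -0.36] M [ 0.   -0.02  0.02] gap 0.5001278970506486 gf 0.0
```

View pics/g3.png

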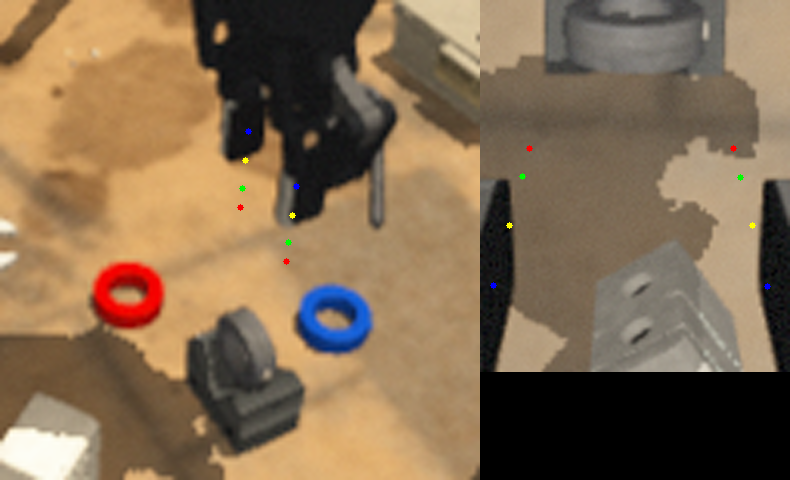

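The side view shows the fingertips at tool z ≈ −18 mm, not +14 mm (marks at pixels (292,215) and (245,160) in the crop). So the fingers closed above the collar. I will use this measured offset and go about 33 mm deeper, which puts the tips at z ≈ 45.

send_rows:
  increments:
    - {"tx":0,"ty":0,"tz":0.04,"rx":0,"ry":0,"rz":0,"gripper":0}
    - {"tx":0,"ty":0,"tz":0.06,"rx":0,"ry":0,"rz":0,"gripper":0}
    - {"tx":0,"ty":0,"tz":0.08,"rx":0,"ry":0,"rz":0,"gripper":0}
    - {"tx":0,"ty":0,"tz":0.105,"rx":0,"ry":0,"rz":0,"gripper":0}
    - {"tx":0,"ty":0,"tz":0.123,"rx":0,"ry":0,"rz":0,"gripper":0}
    - {"tx":0,"ty":0,"tz":0.133,"rx":0,"ry":0,"rz":0,"gripper":0}
    - {"tx":0,"ty":0,"tz":0.133,"rx":0,"ry":0,"rz":0,"gripper":1}
    - {"tx":0,"ty":0,"tz":0.133,"rx":0,"ry":0,"rz":0,"gripper":1}
    - {"tx":0,"ty":0,"tz":0.133,"rx":0,"ry":0,"rz":0,"gripper":1}
    - {"tx":0,"ty":0,"tz":0.133,"rx":0,"ry":0,"rz":0,"gripper":1}

```text
clock: 5.75
ee_pos: [460.9, -307.4, 29.0]
tcp_rot: [-3.138, 0.133, -0.004]
ft_force: [0.7, 4.3, 4.6]
finger_gap: 0.457
gripper_force: 60.0
```

```bash
python3 - <<'E'
from h import *
p,r=load();save([459.7,-307.8,27],r);err()
optics.grab_frame('side');optics.grab_frame('side');optics.grab_frame('side');err()
E
```

```text
t 5.75 dp [1.16 0.42 2.03] dr [ 0.  0. -0.] F [0.69 4.29 4.61] M [ 0.63  0.01 -0.01] gap 0.45728416195621463 gf 59.958274244490894
t 5.9 dp [1.18 0.45 1.95] dr [ 0.  0. -0.] F [-1.07  4.48  5.34] M [ 0.68  0.01 -0.01] gap 0.4601335664931581 gf 60.104175874002976
```

```bash
python3 - <<'E'
from h import *
plan([459.7,-307.8,160],down(-.085));plan([500,0,160],down(.52))
E
```

```text
t [0.0, 0.0, -0.133] r [0.0, -0.0, -0.0]
t [0.014, -0.3101, -0.0] r [0.0, 0.0, -0.605]
```

send_rows:
  increments:
    - {"tx":0,"ty":0,"tz":-0.003,"rx":0,"ry":0,"rz":0,"gripper":1}
    - {"tx":0,"ty":0,"tz":-0.01,"rx":0,"ry":0,"rz":0,"gripper":1}
    - {"tx":0,"ty":0,"tz":-0.025,"rx":0,"ry":0,"rz":0,"gripper":1}
    - {"tx":0,"ty":0,"tz":-0.045,"rx":0,"ry":0,"rz":0,"gripper":1}
    - {"tx":0,"ty":0,"tz":-0.07,"rx":0,"ry":0,"rz":0,"gripper":1}
    - {"tx":0,"ty":0,"tz":-0.1,"rx":0,"ry":0,"rz":0,"gripper":1}
    - {"tx":0,"ty":0,"tz":-0.12,"rx":0,"ry":0,"rz":0,"gripper":1}
    - {"tx":0,"ty":0,"tz":-0.133,"rx":0,"ry":0,"rz":0,"gripper":1}
    - {"tx":0,"ty":0,"tz":-0.133,"rx":0,"ry":0,"rz":0,"gripper":1}
    - {"tx":0,"ty":0,"tz":-0.133,"rx":0,"ry":0,"rz":0,"gripper":1}

```text
clock: 6.9
ee_pos: [459.4, -307.6, 159.5]
tcp_rot: [-3.138, 0.134, 0.001]
ft_force: [-1.4, 0.7, -1.8]
finger_gap: 0.459
gripper_force: 60.5
```

send_rows:
  increments:
    - {"tx":0.002,"ty":-0.04,"tz":0,"rx":0,"ry":0,"rz":-0.08,"gripper":1}
    - {"tx":0.004,"ty":-0.085,"tz":0,"rx":0,"ry":0,"rz":-0.16,"gripper":1}
    - {"tx":0.006,"ty":-0.13,"tz":0,"rx":0,"ry":0,"rz":-0.25,"gripper":1}
    - {"tx":0.008,"ty":-0.175,"tz":0,"rx":0,"ry":0,"rz":-0.34,"gripper":1}
    - {"tx":0.01,"ty":-0.22,"tz":0,"rx":0,"ry":0,"rz":-0.43,"gripper":1}
    - {"tx":0.012,"ty":-0.26,"tz":0,"rx":0,"ry":0,"rz":-0.52,"gripper":1}
    - {"tx":0.014,"ty":-0.295,"tz":0,"rx":0,"ry":0,"rz":-0.58,"gripper":1}
    - {"tx":0.014,"ty":-0.3101,"tz":0,"rx":0,"ry":0,"rz":-0.605,"gripper":1}
    - {"tx":0.014,"ty":-0.3101,"tz":0,"rx":0,"ry":0,"rz":-0.605,"gripper":1}
    - {"tx":0.014,"ty":-0.3101,"tz":0,"rx":0,"ry":0,"rz":-0.605,"gripper":1}

```text
clock: 7.9
ee_pos: [499.2, 0.0, 158.5]
tcp_rot: [-3.035, -0.808, 0.005]
ft_force: [-1.3, -0.4, -1.7]
finger_gap: 0.455
gripper_force: 60.7
```

```bash
python3 - <<'E'
from h import *
err();optics.grab_frame('wrist');s=bot.get_state();i=optics.grab_frame('wrist');err()
cv2.imwrite('pics/w4.png',i);json.dump([list(s['ee_pos']),list(s['tcp_rot'])],open('w4.json','w'))
cv2.imwrite('pics/w4v.png',cv2.resize(i,(800,600),interpolation=cv2.INTER_CUBIC))
E
```

```text
t 7.9 dp [-0.8   0.02 -1.53] dr [ 0. -0. -0.] F [-1.35 -0.43 -1.71] M [-0.01 -0.05  0.02] gap 0.4552720879279778 gf 60.71762104576919
t 8.0 dp [-0.47 -0.79 -0.92] dr [ 0. -0.  0.] F [ 0.4  -0.25 -1.2 ] M [-0.08 -0.03  0.02] gap 0.4528040051079955 gf 60.718911993317306
```

View pics/w4v.png

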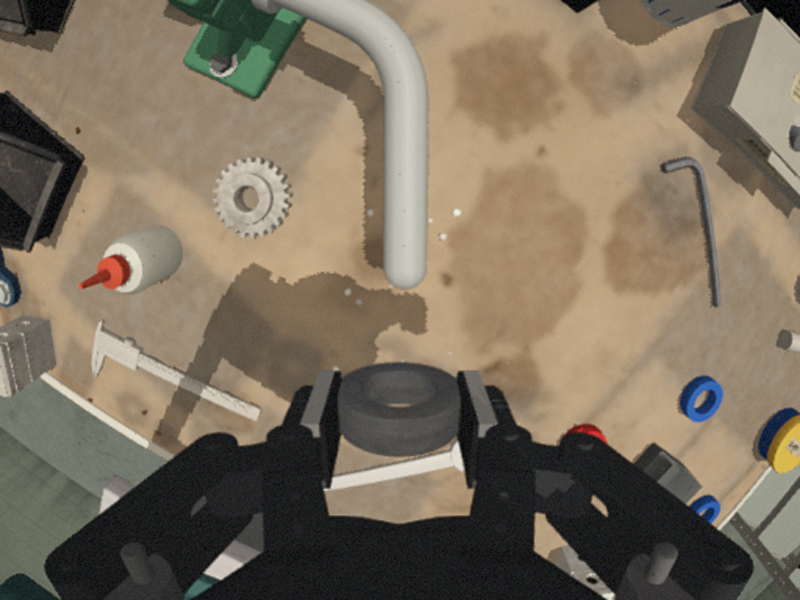

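The wrist view (shown at ×1.5625) shows the collar held square between the pads at (398,405). The lever end is at (405,285), the arm edges are at columns ≈385 and ≈427, and the bend is near (400,60). Two more views from either side will triangulate the arm's height and roll.

```bash
python3 - <<'E'
from h import *
plan([561,-46,160],down(.52));plan([491,76,160],down(.52))
E
```

```text
t [0.0301, 0.0702, -0.0] r [0.0, 0.0, 0.0]
t [-0.0001, -0.1406, -0.0] r [0.0, 0.0, 0.0]
```

send_rows:
  increments:
    - {"tx":0.015,"ty":0.035,"tz":0,"rx":0,"ry":0,"rz":0,"gripper":1}
    - {"tx":0.0301,"ty":0.0702,"tz":0,"rx":0,"ry":0,"rz":0,"gripper":1}
    - {"tx":0.0301,"ty":0.0702,"tz":0,"rx":0,"ry":0,"rz":0,"gripper":1}
    - {"tx":0.0301,"ty":0.0702,"tz":0,"rx":0,"ry":0,"rz":0,"gripper":1}
    - {"tx":0.0301,"ty":0.0702,"tz":0,"rx":0,"ry":0,"rz":0,"gripper":1}
    - {"tx":0.0301,"ty":0.0702,"tz":0,"rx":0,"ry":0,"rz":0,"gripper":1}
    - {"tx":0.0301,"ty":0.0702,"tz":0,"rx":0,"ry":0,"rz":0,"gripper":1}
    - {"tx":0.0301,"ty":0.0702,"tz":0,"rx":0,"ry":0,"rz":0,"gripper":1}
    - {"tx":0.0301,"ty":0.0702,"tz":0,"rx":0,"ry":0,"rz":0,"gripper":1}
    - {"tx":0.0301,"ty":0.0702,"tz":0,"rx":0,"ry":0,"rz":0,"gripper":1}

```text
clock: 9.0
ee_pos: [560.9, -45.7, 160.2]
tcp_rot: [3.036, 0.808, 0.0]
ft_force: [-0.5, 0.2, -1.7]
finger_gap: 0.459
gripper_force: 60.9
```

```bash
python3 - <<'E'
from h import *
s=bot.get_state();i=optics.grab_frame('wrist');print(s['ee_pos'])
cv2.imwrite('pics/w5.png',i);json.dump([list(s['ee_pos']),list(s['tcp_rot'])],open('w5.json','w'))
E
```

```text
[560.91423588 -45.65533999 160.16488378]
```

send_rows:
  increments:
    - {"tx":0,"ty":-0.04,"tz":0,"rx":0,"ry":0,"rz":0,"gripper":1}
    - {"tx":0,"ty":-0.09,"tz":0,"rx":0,"ry":0,"rz":0,"gripper":1}
    - {"tx":-0.0001,"ty":-0.1406,"tz":0,"rx":0,"ry":0,"rz":0,"gripper":1}
    - {"tx":-0.0001,"ty":-0.1406,"tz":0,"rx":0,"ry":0,"rz":0,"gripper":1}
    - {"tx":-0.0001,"ty":-0.1406,"tz":0,"rx":0,"ry":0,"rz":0,"gripper":1}
    - {"tx":-0.0001,"ty":-0.1406,"tz":0,"rx":0,"ry":0,"rz":0,"gripper":1}
    - {"tx":-0.0001,"ty":-0.1406,"tz":0,"rx":0,"ry":0,"rz":0,"gripper":1}
    - {"tx":-0.0001,"ty":-0.1406,"tz":0,"rx":0,"ry":0,"rz":0,"gripper":1}
    - {"tx":-0.0001,"ty":-0.1406,"tz":0,"rx":0,"ry":0,"rz":0,"gripper":1}
    - {"tx":-0.0001,"ty":-0.1406,"tz":0,"rx":0,"ry":0,"rz":0,"gripper":1}

```text
clock: 10.05
ee_pos: [491.3, 75.5, 159.9]
tcp_rot: [-3.036, -0.806, 0.0]
ft_force: [-0.5, 0.6, -0.5]
finger_gap: 0.457
gripper_force: 61.1
```

```bash
cat > lev.py <<'E'
from h import *
from scipy.optimize import least_squares
def lever(par):  # x,y of bend_start, yaw of clamp x, roll ; z=par[4]
    bx,by,yaw,roll,z=par
    M=R.from_euler('z',yaw)*R.from_euler('x',roll)
    B=np.array([bx,by,z]);u=np.array([.5,-3**.5/2,0])
    S=np.array([43.301,-25.,0])       # bend end relative to bend start
    return B,M,B+M.apply(S),M.apply(u)   # arm start, arm dir
def mask(i):
    h=cv2.cvtColor(i,cv2.COLOR_BGR2HSV);return ((h[...,1]<45)&(h[...,2]>105)).astype(np.uint8)
def samples(n,par0,pose,img,stat=False):
    """edge pixels of bar across predicted axis points -> (kind, s, edge ray)"""
    B,M,A,u=lever(par0);g=cv2.GaussianBlur(img,(3,3),0).astype(float)
    out=[]
    for kind,P0,d,ss in(('arm',A,u,np.arange(4,80,3)),('shank',B,M.apply([1,0,0]),np.arange(-36,-2,3))):
        for s in ss:
            P=P0+d*s;a=proj(n,P,pose);b=proj(n,P+d,pose)-a;b/=np.linalg.norm(b);nn=np.array([-b[1],b[0]])
            c=ray(n,*a,pose);dist=np.linalg.norm(P-c[0]);f=optics.get_calibration(n)['fx'];w=10.5/dist*f
            t=np.arange(-2*w,2*w,.25);pts=a+t[:,None]*nn
            if pts.min()<2 or pts[:,0].max()>509 or pts[:,1].max()>381: continue
            pr=np.stack([cv2.remap(g[...,k].astype(np.float32),pts[:,0].astype(np.float32)[None],pts[:,1].astype(np.float32)[None],cv2.INTER_LINEAR)[0] for k in(0,1,2)],1)
            m=((pr.max(1)-pr.min(1))<.22*pr.max(1)+8)&(pr.max(1)>105)
            lab,cnt=np.unique(np.cumsum(np.r_[0,np.diff(m.astype(int))!=0])[m],return_counts=True)
            if len(lab)==0: continue
            seg=np.cumsum(np.r_[0,np.diff(m.astype(int))!=0]);k=lab[cnt.argmax()];ii=np.where(seg==k)[0]
            if ii[0]==0 or ii[-1]==len(t)-1 or not .8<(t[ii[-1]]-t[ii[0]])/(2*w)<1.2: continue
            for e in(t[ii[0]]-.125,t[ii[-1]]+.125): out.append((kind,ray(n,*(a+e*nn),pose)))
    return out
def dist(P,d,r):
    n=np.cross(d,r[1]);return abs((r[0]-P)@n)/np.linalg.norm(n)
def res(par,S):
    B,M,A,u=lever(par);x=M.apply([1,0,0])
    return np.array([dist(A if k=='arm' else B,u if k=='arm' else x,r)-10.5 for k,r in S])
def fit(views,par0,fixz=False):
    par=np.array(par0,float)
    for _ in range(3):
        S=[];cn=[]
        for n,pose,img in views:
            q=samples(n,par,pose,img);S+=q;cn.append((n,len(q)))
        o=least_squares(res,par,args=(S,),loss='soft_l1',f_scale=.5,x_scale=[1,1,.01,.01,1]);par=o.x
    r=res(par,S);J=o.jac;C=np.linalg.inv(J.T@J)
    print(cn,'par',np.round(par,4),'rms',r.std().round(3),'med|r|',np.median(abs(r)).round(3))
    return par
E
python3 - <<'E'
from lev import *
s=bot.get_state();i=optics.grab_frame('wrist')
cv2.imwrite('pics/w6.png',i);json.dump([list(s['ee_pos']),list(s['tcp_rot'])],open('w6.json','w'));print(s['ee_pos'])
V={k:('wrist',[np.array(a) for a in json.load(open(k+'.json'))],cv2.imread(f'pics/{k}.png')) for k in('w4','w5','w6')}
V['side']=('side',None,cv2.imread('pics/side0.png'));V['top']=('top',None,cv2.imread('pics/top0.png'))
p0=[616,90,-1.515,0.,95]
for sel in(('w4','w5','w6'),('w5','w6'),('side','top'),tuple(V)):print(sel);P=fit([V[k] for k in sel],p0)
E
```

```text
[491.25963462  75.54269585 159.87779188]
('w4', 'w5', 'w6')
[('wrist', 52), ('wrist', 74), ('wrist', 64)] par [ 6.200391e+02  9.263830e+01 -1.580400e+00 -4.260000e-02  9.654020e+01] rms 0.489 med|r| 0.283
('w5', 'w6')Traceback (most recent call last):
  File "<stdin>", line 7, in <module>
  File "lev.py", line 39, in fit
    q=samples(n,par,pose,img);S+=q;cn.append((n,len(q)))
  File "lev.py", line 18, in samples
    c=ray(n,*a,pose);dist=np.linalg.norm(P-c[0]);f=optics.get_calibration(n)['fx'];w=10.5/dist*f
                                                   ~~~~~~~~~~~~~~~~~~~~~~^^^
ValueError: time passes only in moves, steps and waits
```

```bash
python3 - <<'E'
s=open('h.py').read()
s=s.replace("def ray(","_C={}\ndef cal(n):\n    if n not in _C:_C[n]=optics.get_calibration(n)\n    return _C[n]\ndef ray(",1).replace("c=optics.get_calibration(n)","c=cal(n)");open('h.py','w').write(s)
s=open('lev.py').read().replace("optics.get_calibration(n)","cal(n)");open('lev.py','w').write(s)
E
cat >> lev.py <<'E'
def views(ks):
    o=[]
    for k in ks:
        o.append((k,None,cv2.imread(f'pics/{k}0.png')) if k in('side','top') else ('wrist',[np.array(a) for a in json.load(open(k+'.json'))],cv2.imread(f'pics/{k}.png')))
    return o
E
python3 - <<'E'
from lev import *
p0=[620,92.6,-1.58,-.04,96.5]
for sel in(('w4','w5','w6'),('w5','w6'),('side','top'),('w4','w5','w6','side','top')):
    P=fit(views(sel),p0)
    B,M,A,u=lever(P);print('end',A+80*u,'u',u)
json.dump(list(fit(views(('w4','w5','w6')),p0)),open('lev.json','w'))
E
```

```text
[('wrist', 52), ('wrist', 74), ('wrist', 64)] par [ 6.200065e+02  9.260210e+01 -1.580600e+00 -4.150000e-02  9.661070e+01] rms 0.481 med|r| 0.29
end [524.99135158  10.23104524 100.52103095] u [-0.87015302 -0.49147089  0.03591783]
[('wrist', 74), ('wrist', 64)] par [ 6.199802e+02  9.237140e+01 -1.582300e+00 -4.040000e-02  9.655480e+01] rms 0.471 med|r| 0.279
end [524.82392037  10.15871935 100.36565602] u [-0.87100789 -0.49002034  0.03500465]
[('side', 58), ('top', 76)] par [ 6.192668e+02  9.339320e+01 -1.583500e+00 -5.910000e-02  9.956960e+01] rms 0.601 med|r| 0.226
end [524.09893838  11.29453301 105.14213589] u [-0.87079341 -0.48897727  0.05118654]
[('wrist', 52), ('wrist', 74), ('wrist', 66), ('side', 58), ('top', 76)] par [ 6.198007e+02  9.323850e+01 -1.583400e+00 -6.490000e-02  9.854720e+01] rms 1.045 med|r| 0.527
end [524.67820315  11.12599915 104.66193739] u [-0.87041496 -0.48910441  0.05616641]
[('wrist', 52), ('wrist', 74), ('wrist', 64)] par [ 6.200065e+02  9.260210e+01 -1.580600e+00 -4.150000e-02  9.661070e+01] rms 0.481 med|r| 0.29
```

```bash
python3 - <<'E'
from lev import *
I=[cv2.imread(f'pics/w{k}.png').astype(int) for k in(4,5,6)]
for u in(250,256,260):
    print(u)
    for i in I: print(' '.join(f"{c.sum()//3}{'b' if c[2]-c[0]>25 else ''}" for c in i[226:302,u]))
print('cols at v=250');print(*[' '.join(str(c.sum()//3) for c in i[252,205:305]) for i in I],sep='\n')
pose=views(['w4'])[0][1];T,rv=pose;W=R.from_rotvec(rv)
for n,q in(('botfront',(6,0,-4)),('topfront',(6,0,-46)),('topback',(-8,0,-46)),('borebotf',(6,0,-25+11.5)),('boretopf',(6,0,-36.5))):print(n,proj('wrist',T+W.apply(q),pose))
a=I[0].astype(np.uint8)[215:310,195:315];b=I[1].astype(np.uint8)[215:310,195:315]
cv2.imwrite('pics/col.png',cv2.resize(cv2.convertScaleAbs(a,alpha=1.8),(756,598),interpolation=cv2.INTER_CUBIC))
E
```

```text
250
152b 153b 157b 156b 155b 135b 86 60 61 63 65 74 84 85 86 88 88 84 86 88 90 84 82 81 75 76 78 82 78 80 76 81 104b 117b 80 61 63 67 65 64 64 71 82 91 85 85 85 87 85 88 91 90 86 80 79 77 77 75 75 75 76 76 79 80 77 82 125b 146b 143b 139b 117b 137 199 217 216 213
135b 132b 131b 132b 136b 116b 80 61 58 65 66 78 88 89 86 91 90 89 91 91 87 85 82 82 80 80 81 78 82 78 79 79 95b 110b 77 64 66 69 65 64 69 70 85 88 91 88 91 88 87 92 92 92 85 86 83 81 77 75 73 77 80 80 81 79 77 85 128b 148b 141b 124b 131 164 208 219 218 220
171b 170b 170b 170b 165b 146b 97b 62 61 67 69 77 88 86 92 90 90 93 88 95 93 84 84 82 80 81 77 80 82 78 80 81 106 126b 86 65 63 73 68 69 67 69 86 91 91 87 89 93 90 88 92 94 89 84 82 79 78 78 78 77 76 78 75 78 78 86 133b 148b 147b 147b 144b 143b 141b 141b 138b 141b
256
140b 140b 139b 140b 147b 123b 74 55 59 62 64 80 84 85 85 83 83 83 83 88 89 84 81 74 79 77 77 83 82 80 79 83 106b 129b 92 64 58 66 64 67 64 69 83 84 84 86 81 83 81 81 86 84 83 76 75 78 71 76 76 77 77 75 79 82 81 78 117b 158b 152b 115 162 207 217 216 216 213
137b 134b 134b 135b 131b 111b 75 57 64 67 67 80 86 87 8
[... 1664 characters left out ...]
 74 77 77 75 73 76 78 75 77 80 81 80 76 78 81 78 76 75 82 81 81 82 83 83 78 77 80 76 80 80 77 80 77 76 73 81 82 79 74 73 69 72 62 56 58 61 63 59 58 64 65 64 64 60 64 65 63 58 38 28 28 18 23 31 48 94 109 109 102
100 101 103 99 82 49 29 26 24 15 20 50 61 70 65 67 67 61 64 64 57 65 61 64 66 65 61 66 66 70 73 79 81 81 81 73 81 80 77 78 79 81 77 78 78 77 81 79 81 80 84 83 82 83 81 77 75 78 77 78 78 80 80 79 75 72 81 81 79 71 73 67 69 67 64 64 63 64 67 66 66 63 62 61 64 63 65 62 59 42 23 23 20 23 26 48 93 112 105 100
botfront [254.04663737 230.24771943]
topfront [253.82973523 267.93377609]
topback [253.86259449 293.22069477]
borebotf [254.00580291 237.24510715]
boretopf [253.88799784 257.68276904]
```

View pics/col.png

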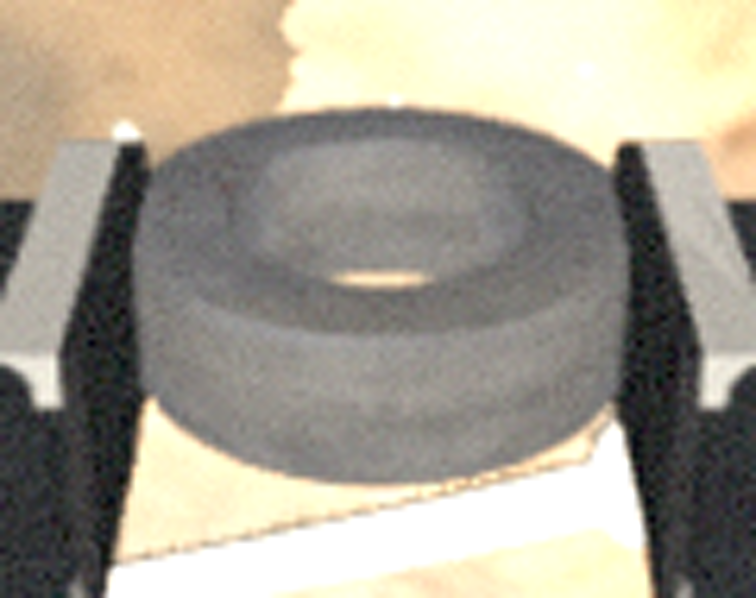

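Close view (crop ×6.3, offset (195,215)): the collar is held square, with its sides at columns 135 and 628, front-bottom edge at row 108, top-front edge at row ~332 and back-top edge at row 483. The bore opens forward. I solve for its place in the hand from these edges.

```bash
cat > hand.py <<'E'
from lev import *
pose=views(['w4'])[0][1];T,rv=pose;W=R.from_rotvec(rv)
obs=np.array([231.4,267.4,291.6,237.0,259.7])
def f(q,full=False):
    xc,zc,pt=q;P=R.from_euler('y',pt)
    pts=[(7,21),(7,-21),(-7,-21),(7,11.5),(7,-11.5)]
    v=[proj('wrist',T+W.apply(np.array([xc,0.5,zc])+P.apply([a,0,b])),pose)[1] for a,b in pts]
    us=[proj('wrist',T+W.apply(np.array([xc,y,zc])+P.apply([7,0,0])),pose)[0] for y in(-20.5,21.5)]
    return np.r_[np.array(v)-obs,(us[1]-us[0]-78.2)]
if __name__=='__main__':
    o=least_squares(f,[-1,-25,0]);print(o.x,f(o.x));o=least_squares(lambda q:f([*q,0]),[-1,-25]);print(o.x,f([*o.x,0]));print(f([-1,-25,0]))
E
python3 hand.py
```

```text
[ -4.8470253  -18.05585773   0.01860168] [-0.44041161  0.79901173  0.20811745  0.95754774 -1.52249847 -0.11724342]
[ -4.55105042 -18.85267914] [ 0.14991544  0.28341716  0.17590901  1.32187972 -1.76513207  0.2375018 ]
[-1.15182457  0.53446262  1.62138396  0.24560016 -2.01661512  3.83982014]
```

```bash
cat > path.py <<'E'
from lev import *
def frame(par,ang=0): # tool pose frame; ang 0 on arm, grows to 60deg at shank
    B,M,A,u=lever(par);th=-np.pi/3+ang  # tangent heading away from clamp in lever frame
    t=M.apply([np.cos(th),np.sin(th),0]);n=M.apply([0,0,1]);x=-t;z=-n
    return R.from_matrix(np.stack([x,np.cross(z,x),z],1))
def axis(par,s): # s along axis from bend start: <0 shank, 0..52.36 bend, then arm
    B,M,A,u=lever(par);L=50*np.pi/3
    if s<0: return B+M.apply([s,0,0]),np.pi/3
    if s<L: a=s/50;return B+M.apply([50*np.sin(a),-50+50*np.cos(a),0]),np.pi/3-a
    return A+u*(s-L),0.
def tcp(par,C,s,h=0,off=0):
    P,a=axis(par,s);F=frame(par,a);return P+F.apply([0,off,-h])-F.apply(C),F
E
python3 - <<'E'
from path import *
par=json.load(open('lev.json'));C=[-4.6,.5,-19];L=50*np.pi/3
for h in(38,33,29):p,F=tcp(par,C,L+62,h);print(p);plan(p,F)
E
```

```text
[545.19926742  21.76598888 118.70330837]
t [0.0201, 0.074, 0.0413] r [0.0209, -0.0359, 0.0062]
[544.99190575  21.76802716 113.70761053]
t [-0.0, -0.0, 0.005] r [-0.0, 0.0, 0.0]
[544.82601641  21.76965779 109.71105225]
t [-0.0, -0.0, 0.004] r [-0.0, 0.0, 0.0]
```

send_rows:
  increments:
    - {"tx":0.0201,"ty":0.03,"tz":0,"rx":0.02,"ry":-0.035,"rz":0.0062,"gripper":1}
    - {"tx":0.0201,"ty":0.06,"tz":0,"rx":0.0209,"ry":-0.0359,"rz":0.0062,"gripper":1}
    - {"tx":0.0201,"ty":0.074,"tz":0.01,"rx":0.0209,"ry":-0.0359,"rz":0.0062,"gripper":1}
    - {"tx":0.0201,"ty":0.074,"tz":0.025,"rx":0.0209,"ry":-0.0359,"rz":0.0062,"gripper":1}
    - {"tx":0.0201,"ty":0.074,"tz":0.035,"rx":0.0209,"ry":-0.0359,"rz":0.0062,"gripper":1}
    - {"tx":0.0201,"ty":0.074,"tz":0.0413,"rx":0.0209,"ry":-0.0359,"rz":0.0062,"gripper":1}
    - {"tx":0.0201,"ty":0.074,"tz":0.0413,"rx":0.0209,"ry":-0.0359,"rz":0.0062,"gripper":1}
    - {"tx":0.0201,"ty":0.074,"tz":0.0413,"rx":0.0209,"ry":-0.0359,"rz":0.0062,"gripper":1}
    - {"tx":0.0201,"ty":0.074,"tz":0.0413,"rx":0.0209,"ry":-0.0359,"rz":0.0062,"gripper":1}
    - {"tx":0.0201,"ty":0.074,"tz":0.0413,"rx":0.0209,"ry":-0.0359,"rz":0.0062,"gripper":1}

```text
clock: 11.1
ee_pos: [545.7, 22.1, 119.6]
tcp_rot: [-3.028, -0.796, 0.06]
ft_force: [0.1, 0.5, -1.0]
finger_gap: 0.458
gripper_force: 61.1
```

send_rows:
  increments:
    - {"tx":0,"ty":0,"tz":0.001,"rx":0,"ry":0,"rz":0,"gripper":1}
    - {"tx":0,"ty":0,"tz":0.002,"rx":0,"ry":0,"rz":0,"gripper":1}
    - {"tx":0,"ty":0,"tz":0.003,"rx":0,"ry":0,"rz":0,"gripper":1}
    - {"tx":0,"ty":0,"tz":0.004,"rx":0,"ry":0,"rz":0,"gripper":1}
    - {"tx":0,"ty":0,"tz":0.005,"rx":0,"ry":0,"rz":0,"gripper":1}
    - {"tx":0,"ty":0,"tz":0.005,"rx":0,"ry":0,"rz":0,"gripper":1}
    - {"tx":0,"ty":0,"tz":0.005,"rx":0,"ry":0,"rz":0,"gripper":1}
    - {"tx":0,"ty":0,"tz":0.005,"rx":0,"ry":0,"rz":0,"gripper":1}
    - {"tx":0,"ty":0,"tz":0.005,"rx":0,"ry":0,"rz":0,"gripper":1}
    - {"tx":0,"ty":0,"tz":0.005,"rx":0,"ry":0,"rz":0,"gripper":1}

```text
clock: 12.1
ee_pos: [545.1, 21.9, 113.8]
tcp_rot: [-3.027, -0.795, 0.062]
ft_force: [-0.0, -0.8, -1.7]
finger_gap: 0.458
gripper_force: 61.1
```

send_rows:
  increments:
    - {"tx":0,"ty":0,"tz":0.001,"rx":0,"ry":0,"rz":0,"gripper":1}
    - {"tx":0,"ty":0,"tz":0.002,"rx":0,"ry":0,"rz":0,"gripper":1}
    - {"tx":0,"ty":0,"tz":0.003,"rx":0,"ry":0,"rz":0,"gripper":1}
    - {"tx":0,"ty":0,"tz":0.004,"rx":0,"ry":0,"rz":0,"gripper":1}
    - {"tx":0,"ty":0,"tz":0.004,"rx":0,"ry":0,"rz":0,"gripper":1}
    - {"tx":0,"ty":0,"tz":0.004,"rx":0,"ry":0,"rz":0,"gripper":1}
    - {"tx":0,"ty":0,"tz":0.004,"rx":0,"ry":0,"rz":0,"gripper":1}
    - {"tx":0,"ty":0,"tz":0.004,"rx":0,"ry":0,"rz":0,"gripper":1}
    - {"tx":0,"ty":0,"tz":0.004,"rx":0,"ry":0,"rz":0,"gripper":1}
    - {"tx":0,"ty":0,"tz":0.004,"rx":0,"ry":0,"rz":0,"gripper":1}

```text
clock: 13.1
ee_pos: [544.9, 21.9, 109.7]
tcp_rot: [-3.027, -0.795, 0.062]
ft_force: [-0.5, -0.7, -1.5]
finger_gap: 0.454
gripper_force: 61.2
```

send_rows:
  increments:
    - {"tx":0,"ty":0,"tz":0.001,"rx":0,"ry":0,"rz":0,"gripper":1}
    - {"tx":0,"ty":0,"tz":0.002,"rx":0,"ry":0,"rz":0,"gripper":1}
    - {"tx":0,"ty":0,"tz":0.003,"rx":0,"ry":0,"rz":0,"gripper":1}
    - {"tx":0,"ty":0,"tz":0.004,"rx":0,"ry":0,"rz":0,"gripper":1}
    - {"tx":0,"ty":0,"tz":0.004,"rx":0,"ry":0,"rz":0,"gripper":1}
    - {"tx":0,"ty":0,"tz":0.004,"rx":0,"ry":0,"rz":0,"gripper":1}
    - {"tx":0,"ty":0,"tz":0.004,"rx":0,"ry":0,"rz":0,"gripper":1}
    - {"tx":0,"ty":0,"tz":0.004,"rx":0,"ry":0,"rz":0,"gripper":1}
    - {"tx":0,"ty":0,"tz":0.004,"rx":0,"ry":0,"rz":0,"gripper":1}
    - {"tx":0,"ty":0,"tz":0.004,"rx":0,"ry":0,"rz":0,"gripper":1}

```text
clock: 14.1
ee_pos: [544.9, 21.9, 106.5]
tcp_rot: [-3.027, -0.796, 0.061]
ft_force: [-2.7, 1.3, 4.9]
finger_gap: 0.461
gripper_force: 61.8
```

Contact is felt at TCP z = 106.5, so the collar is about 24.4 mm above the TCP, which matches the vee height. The near-range camera estimate was off. With this the roll comes to about −0.055. Next I go out past the free end and line up.

```bash
python3 - <<'E'
from path import *
p,r=load();save(p+r.apply([0,0,4.]),r);err()
par=json.load(open('lev.json'));par[3]=-.055;par[4]=95.;json.dump(par,open('par.json','w'))
C=[-1.8,.5,-24.3];json.dump(C,open('C.json','w'));L=50*np.pi/3
p,F=tcp(par,C,L+62,0);print(p)
p,F=tcp(par,C,L+106,0);print(p);plan(p,F);p,F=tcp(par,C,L+92,0);plan(p,F)
E
```

```text
t 14.1 dp [0.23 0.13 0.76] dr [-0.  0. -0.] F [-2.67  1.26  4.86] M [ 0.11  0.39 -0.03] gap 0.46054270657541585 gf 61.80914027499966
[540.69  20.41  74.99]
[502.43  -1.21  77.09]
t [-0.0471, -0.0002, 0.0303] r [0.0067, -0.0117, 0.0]
t [0.014, 0.0001, 0.0] r [0.0, 0.0, 0.0]
```

send_rows:
  increments:
    - {"tx":0,"ty":0,"tz":-0.006,"rx":0,"ry":0,"rz":0,"gripper":1}
    - {"tx":-0.015,"ty":0,"tz":-0.008,"rx":0.0067,"ry":-0.0117,"rz":0,"gripper":1}
    - {"tx":-0.03,"ty":0,"tz":-0.008,"rx":0.0067,"ry":-0.0117,"rz":0,"gripper":1}
    - {"tx":-0.0471,"ty":-0.0002,"tz":-0.008,"rx":0.0067,"ry":-0.0117,"rz":0,"gripper":1}
    - {"tx":-0.0471,"ty":-0.0002,"tz":-0.006,"rx":0.0067,"ry":-0.0117,"rz":0,"gripper":1}
    - {"tx":-0.0471,"ty":-0.0002,"tz":0.005,"rx":0.0067,"ry":-0.0117,"rz":0,"gripper":1}
    - {"tx":-0.0471,"ty":-0.0002,"tz":0.018,"rx":0.0067,"ry":-0.0117,"rz":0,"gripper":1}
    - {"tx":-0.0471,"ty":-0.0002,"tz":0.0303,"rx":0.0067,"ry":-0.0117,"rz":0,"gripper":1}
    - {"tx":-0.0471,"ty":-0.0002,"tz":0.0303,"rx":0.0067,"ry":-0.0117,"rz":0,"gripper":1}
    - {"tx":-0.0471,"ty":-0.0002,"tz":0.0303,"rx":0.0067,"ry":-0.0117,"rz":0,"gripper":1}

```text
clock: 15.1
ee_pos: [502.0, -0.9, 76.1]
tcp_rot: [-3.022, -0.795, 0.086]
ft_force: [0.7, 0.4, -1.3]
finger_gap: 0.456
gripper_force: 61.1
```

```bash
python3 - <<'E'
from path import *
optics.grab_frame('top');s=bot.get_state();i=optics.grab_frame('wrist');s2=optics.grab_frame('side');err()
cv2.imwrite('pics/w7.png',i);cv2.imwrite('pics/s7.png',s2);json.dump([list(s['ee_pos']),list(s['tcp_rot'])],open('w7.json','w'))
par=json.load(open('par.json'))
P=fit(views(['w7']),par)
# lateral only: collar vs bar: bar centre line in tool coords
pose=views(['w7'])[0][1];T,rv=pose;W=R.from_rotvec(rv)
B,M,A,u=lever(P)
for s_ in(40,60,80):print(s_,W.inv().apply(A+u*s_-T))
# direct pixel midpoints of bar
a=proj('wrist',A+u*75,pose);
for v in range(80,230,15):
    row=i[v].astype(int);m=((row.max(1)-row.min(1))<.22*row.max(1)+8)&(row.max(1)>105)
    k=np.where(m[215:305])[0]+215
    if len(k): print(v,k.min(),k.max(),(k.min()+k.max())/2,len(k))
row=i[252].astype(int).sum(1)//3;print(row[208:222],row[287:300])
E
```

```text
t 15.25 dp [-11.59  -6.67   1.23] dr [-0.  0. -0.] F [ 0.03 -0.33 -1.42] M [ 0.01 -0.04 -0.01] gap 0.45510903344016623 gf 61.15244473388884Traceback (most recent call last):
  File "<stdin>", line 5, in <module>
  File "lev.py", line 41, in fit
    r=res(par,S);J=o.jac;C=np.linalg.inv(J.T@J)
                           ~~~~~~~~~~~~~^^^^^^^
    ainv = _umath_linalg.inv(a, signature=signature)
    raise LinAlgError("Singular matrix")
numpy.linalg.LinAlgError: Singular matrix
```

```bash
python3 - <<'E'
from path import *
i=cv2.imread('pics/w7.png')
for v in range(30,236,12):
    row=cv2.GaussianBlur(i,(3,3),0)[v].astype(int);m=((row.max(1)-row.min(1))<.22*row.max(1)+8)&(row.max(1)>115)
    k=np.where(m[215:300])[0]+215
    if len(k): print(v,k.min(),k.max(),(k.min()+k.max())/2,len(k))
for v in(246,250,254):
    row=i[v].astype(int).sum(1)//3;print(v,row[208:222],row[287:300])
par=json.load(open('par.json'));pose=views(['w7'])[0][1];B,M,A,u=lever(par)
for s in(20,40,60,80):print(s,proj('wrist',A+u*s,pose),(proj('wrist',A+u*s+M.apply([.866*10.5,.5*10.5,0]),pose)-proj('wrist',A+u*s,pose)))
E
```

```text
30 232 277 254.5 46
42 233 278 255.5 46
54 233 279 256.0 47
66 233 279 256.0 47
78 233 278 255.5 46
90 232 279 255.5 48
102 232 278 255.0 47
114 233 278 255.5 46
126 233 278 255.5 46
138 232 278 255.0 47
150 232 283 257.5 50
162 234 292 263.0 46
174 234 277 255.5 44
186 234 277 255.5 44
198 234 277 255.5 44
210 215 277 246.0 43
222 239 275 257.0 37
234 275 275 275.0 1
246 [100  99  99  64  27  26  25  16  20  30  63  64  61  61] [63 61 58 60 62 58 23 19 25 23 24 35 72]
250 [96 94 61 34 18 27 20 20 23 64 68 63 63 66] [64 62 59 60 57 63 58 34 23 19 21 19 29]
254 [90 59 26 22 22 26 22 27 58 67 66 64 63 63] [68 69 64 70 66 66 69 60 28 26 22 23 20]
20 [255.43401296  87.1409449 ] [23.37175787  0.25114071]
40 [255.38157692 130.78185579] [23.01664907  0.15699042]
60 [255.32524872 173.43091256] [22.36105683  0.0654434 ]
80 [255.26784255 213.4898591 ] [ 2.14719114e+01 -1.19970689e-02]
```

Lateral check: the bar's centre line is at column 255.5 and the collar's at 255.2, so they agree within 0.2 mm. Inserting gently.

send_rows:
  increments:
    - {"tx":0.002,"ty":0,"tz":0,"rx":0,"ry":0,"rz":0,"gripper":1}
    - {"tx":0.004,"ty":0,"tz":0,"rx":0,"ry":0,"rz":0,"gripper":1}
    - {"tx":0.006,"ty":0,"tz":0,"rx":0,"ry":0,"rz":0,"gripper":1}
    - {"tx":0.008,"ty":0,"tz":0,"rx":0,"ry":0,"rz":0,"gripper":1}
    - {"tx":0.01,"ty":0,"tz":0,"rx":0,"ry":0,"rz":0,"gripper":1}
    - {"tx":0.012,"ty":0,"tz":0,"rx":0,"ry":0,"rz":0,"gripper":1}
    - {"tx":0.014,"ty":0.0001,"tz":0,"rx":0,"ry":0,"rz":0,"gripper":1}
    - {"tx":0.014,"ty":0.0001,"tz":0,"rx":0,"ry":0,"rz":0,"gripper":1}
    - {"tx":0.014,"ty":0.0001,"tz":0,"rx":0,"ry":0,"rz":0,"gripper":1}
    - {"tx":0.014,"ty":0.0001,"tz":0,"rx":0,"ry":0,"rz":0,"gripper":1}

```text
clock: 16.25
ee_pos: [514.5, 5.7, 76.4]
tcp_rot: [-3.023, -0.794, 0.083]
ft_force: [0.2, -0.4, -2.0]
finger_gap: 0.454
gripper_force: 61.2
```

```bash
cat > st.py <<'E'
from path import *
def avg(n=4):
    F=[];G=[]
    for k in range(n): s=bot.get_state();F.append(s['ft_force']);G.append(s['moment']);optics.grab_frame('top')
    r=R.from_rotvec(s['tcp_rot']);p,rc=load();np.set_printoptions(precision=2,suppress=True)
    print('clock',round(s['clock'],2),'F tool',r.inv().apply(np.mean(F,0)+[0,0,1.2]),'M tool',r.inv().apply(np.mean(G,0)),'dp tool',r.inv().apply(s['ee_pos']-p),'ee',s['ee_pos'],'gap',s['finger_gap'])
E
python3 - <<'E'
from st import *
avg()
par=json.load(open('par.json'));C=json.load(open('C.json'));L=50*np.pi/3
p,F=tcp(par,C,L+76,0);plan(p,F)
E
```

```text
clock 16.4 F tool [ 0.09 -0.06  0.27] M tool [-0.02  0.03  0.03] dp tool [ 0.01 -0.05 -0.03] ee [514.57   5.64  76.49] gap 0.4548146548071689
t [0.016, -0.0, 0.0] r [0.0, 0.0, 0.0]
```

Free so far, so I continue 16 mm.

send_rows:
  increments:
    - {"tx":0.002,"ty":0,"tz":0,"rx":0,"ry":0,"rz":0,"gripper":1}
    - {"tx":0.004,"ty":0,"tz":0,"rx":0,"ry":0,"rz":0,"gripper":1}
    - {"tx":0.006,"ty":0,"tz":0,"rx":0,"ry":0,"rz":0,"gripper":1}
    - {"tx":0.008,"ty":0,"tz":0,"rx":0,"ry":0,"rz":0,"gripper":1}
    - {"tx":0.01,"ty":0,"tz":0,"rx":0,"ry":0,"rz":0,"gripper":1}
    - {"tx":0.012,"ty":0,"tz":0,"rx":0,"ry":0,"rz":0,"gripper":1}
    - {"tx":0.014,"ty":0,"tz":0,"rx":0,"ry":0,"rz":0,"gripper":1}
    - {"tx":0.016,"ty":0,"tz":0,"rx":0,"ry":0,"rz":0,"gripper":1}
    - {"tx":0.016,"ty":0,"tz":0,"rx":0,"ry":0,"rz":0,"gripper":1}
    - {"tx":0.016,"ty":0,"tz":0,"rx":0,"ry":0,"rz":0,"gripper":1}

```text
clock: 17.45
ee_pos: [528.5, 13.6, 75.7]
tcp_rot: [-3.023, -0.794, 0.083]
ft_force: [-0.1, -0.9, -1.2]
finger_gap: 0.456
gripper_force: 61.2
```

```bash
python3 - <<'E'
from st import *
avg()
E
```

```text
clock 17.6 F tool [-0.52  0.41  0.43] M tool [-0.04  0.03 -0.02] dp tool [-0.01 -0.09  0.  ] ee [528.44  13.53  75.7 ] gap 0.4569932615325543
```

```bash
python3 - <<'E'
from st import *
par=json.load(open('par.json'));C=json.load(open('C.json'));L=50*np.pi/3
p,F=tcp(par,C,L+44,0);plan(p,F)
E
```

```text
t [0.032, -0.0, 0.0] r [0.0, 0.0, 0.0]
```

send_rows:
  increments:
    - {"tx":0.003,"ty":0,"tz":0,"rx":0,"ry":0,"rz":0,"gripper":1}
    - {"tx":0.007,"ty":0,"tz":0,"rx":0,"ry":0,"rz":0,"gripper":1}
    - {"tx":0.011,"ty":0,"tz":0,"rx":0,"ry":0,"rz":0,"gripper":1}
    - {"tx":0.015,"ty":0,"tz":0,"rx":0,"ry":0,"rz":0,"gripper":1}
    - {"tx":0.019,"ty":0,"tz":0,"rx":0,"ry":0,"rz":0,"gripper":1}
    - {"tx":0.023,"ty":0,"tz":0,"rx":0,"ry":0,"rz":0,"gripper":1}
    - {"tx":0.027,"ty":0,"tz":0,"rx":0,"ry":0,"rz":0,"gripper":1}
    - {"tx":0.03,"ty":0,"tz":0,"rx":0,"ry":0,"rz":0,"gripper":1}
    - {"tx":0.032,"ty":0,"tz":0,"rx":0,"ry":0,"rz":0,"gripper":1}
    - {"tx":0.032,"ty":0,"tz":0,"rx":0,"ry":0,"rz":0,"gripper":1}

```text
clock: 18.65
ee_pos: [556.5, 29.4, 74.1]
tcp_rot: [-3.023, -0.795, 0.083]
ft_force: [-0.7, -0.3, -2.0]
finger_gap: 0.454
gripper_force: 61.2
```

```bash
python3 - <<'E'
from st import *
avg()
par=json.load(open('par.json'));C=json.load(open('C.json'));L=50*np.pi/3
p,F=tcp(par,C,L+20,0);plan(p,F)
E
```

```text
clock 18.8 F tool [-0.19 -0.23  0.58] M tool [-0.02  0.03 -0.01] dp tool [-0.05 -0.08  0.01] ee [556.24  29.23  74.17] gap 0.4568782504842708
t [0.024, -0.0, 0.0] r [0.0, 0.0, 0.0]
```

send_rows:
  increments:
    - {"tx":0.003,"ty":0,"tz":0,"rx":0,"ry":0,"rz":0,"gripper":1}
    - {"tx":0.006,"ty":0,"tz":0,"rx":0,"ry":0,"rz":0,"gripper":1}
    - {"tx":0.009,"ty":0,"tz":0,"rx":0,"ry":0,"rz":0,"gripper":1}
    - {"tx":0.012,"ty":0,"tz":0,"rx":0,"ry":0,"rz":0,"gripper":1}
    - {"tx":0.015,"ty":0,"tz":0,"rx":0,"ry":0,"rz":0,"gripper":1}
    - {"tx":0.018,"ty":0,"tz":0,"rx":0,"ry":0,"rz":0,"gripper":1}
    - {"tx":0.021,"ty":0,"tz":0,"rx":0,"ry":0,"rz":0,"gripper":1}
    - {"tx":0.024,"ty":0,"tz":0,"rx":0,"ry":0,"rz":0,"gripper":1}
    - {"tx":0.024,"ty":0,"tz":0,"rx":0,"ry":0,"rz":0,"gripper":1}
    - {"tx":0.024,"ty":0,"tz":0,"rx":0,"ry":0,"rz":0,"gripper":1}

```text
clock: 19.85
ee_pos: [577.2, 41.1, 73.0]
tcp_rot: [-3.023, -0.795, 0.083]
ft_force: [0.7, -0.0, -1.7]
finger_gap: 0.454
gripper_force: 61.2
```

```bash
python3 - <<'E'
from st import *
avg(3)
E
```

```text
clock 19.95 F tool [ 0.46 -0.11  0.49] M tool [ 0.01  0.02 -0.01] dp tool [-0.05 -0.1   0.  ] ee [577.11  41.05  73.04] gap 0.4577713729777909
```

send_rows:
  increments:
    - {"tx":0,"ty":0,"tz":-0.0007,"rx":0,"ry":0,"rz":0,"gripper":1}
    - {"tx":0,"ty":0,"tz":-0.0014,"rx":0,"ry":0,"rz":0,"gripper":1}
    - {"tx":0,"ty":0,"tz":-0.0014,"rx":0,"ry":0,"rz":0,"gripper":1}
    - {"tx":0,"ty":0,"tz":-0.0014,"rx":0,"ry":0,"rz":0,"gripper":1}
    - {"tx":0,"ty":0,"tz":-0.0014,"rx":0,"ry":0,"rz":0,"gripper":1}
    - {"tx":0,"ty":0,"tz":-0.0014,"rx":0,"ry":0,"rz":0,"gripper":1}
    - {"tx":0,"ty":0,"tz":-0.0014,"rx":0,"ry":0,"rz":0,"gripper":1}
    - {"tx":0,"ty":0,"tz":-0.0014,"rx":0,"ry":0,"rz":0,"gripper":1}
    - {"tx":0,"ty":0,"tz":-0.0014,"rx":0,"ry":0,"rz":0,"gripper":1}
    - {"tx":0,"ty":0,"tz":-0.0014,"rx":0,"ry":0,"rz":0,"gripper":1}

```text
clock: 21.0
ee_pos: [577.3, 41.1, 74.5]
tcp_rot: [-3.023, -0.794, 0.083]
ft_force: [0.7, -0.6, -1.6]
finger_gap: 0.454
gripper_force: 61.2
```

send_rows:
  increments:
    - {"tx":0,"ty":0,"tz":0.0014,"rx":0,"ry":0,"rz":0,"gripper":1}
    - {"tx":0,"ty":0,"tz":0.0028,"rx":0,"ry":0,"rz":0,"gripper":1}
    - {"tx":0,"ty":0,"tz":0.0028,"rx":0,"ry":0,"rz":0,"gripper":1}
    - {"tx":0,"ty":0,"tz":0.0028,"rx":0,"ry":0,"rz":0,"gripper":1}
    - {"tx":0,"ty":0,"tz":0.0028,"rx":0,"ry":0,"rz":0,"gripper":1}
    - {"tx":0,"ty":0,"tz":0.0028,"rx":0,"ry":0,"rz":0,"gripper":1}
    - {"tx":0,"ty":0,"tz":0.0028,"rx":0,"ry":0,"rz":0,"gripper":1}
    - {"tx":0,"ty":0,"tz":0.0028,"rx":0,"ry":0,"rz":0,"gripper":1}
    - {"tx":0,"ty":0,"tz":0.0028,"rx":0,"ry":0,"rz":0,"gripper":1}
    - {"tx":0,"ty":0,"tz":0.0028,"rx":0,"ry":0,"rz":0,"gripper":1}

```text
clock: 22.0
ee_pos: [577.4, 41.1, 72.1]
tcp_rot: [-3.024, -0.794, 0.082]
ft_force: [-2.0, 1.1, 4.4]
finger_gap: 0.455
gripper_force: 61.8
```

send_rows:
  increments:
    - {"tx":0,"ty":0,"tz":-0.0014,"rx":0,"ry":0,"rz":0,"gripper":1}
    - {"tx":0,"ty":0.0007,"tz":-0.0014,"rx":0,"ry":0,"rz":0,"gripper":1}
    - {"tx":0,"ty":0.0014,"tz":-0.0014,"rx":0,"ry":0,"rz":0,"gripper":1}
    - {"tx":0,"ty":0.0014,"tz":-0.0014,"rx":0,"ry":0,"rz":0,"gripper":1}
    - {"tx":0,"ty":0.0014,"tz":-0.0014,"rx":0,"ry":0,"rz":0,"gripper":1}
    - {"tx":0,"ty":0.0014,"tz":-0.0014,"rx":0,"ry":0,"rz":0,"gripper":1}
    - {"tx":0,"ty":0.0014,"tz":-0.0014,"rx":0,"ry":0,"rz":0,"gripper":1}
    - {"tx":0,"ty":0.0014,"tz":-0.0014,"rx":0,"ry":0,"rz":0,"gripper":1}
    - {"tx":0,"ty":0.0014,"tz":-0.0014,"rx":0,"ry":0,"rz":0,"gripper":1}
    - {"tx":0,"ty":0.0014,"tz":-0.0014,"rx":0,"ry":0,"rz":0,"gripper":1}

```text
clock: 23.0
ee_pos: [577.6, 40.1, 72.7]
tcp_rot: [-3.023, -0.794, 0.084]
ft_force: [-2.6, 4.1, -0.4]
finger_gap: 0.454
gripper_force: 61.2
```

send_rows:
  increments:
    - {"tx":0,"ty":-0.0014,"tz":0,"rx":0,"ry":0,"rz":0,"gripper":1}
    - {"tx":0,"ty":-0.0028,"tz":0,"rx":0,"ry":0,"rz":0,"gripper":1}
    - {"tx":0,"ty":-0.0028,"tz":0,"rx":0,"ry":0,"rz":0,"gripper":1}
    - {"tx":0,"ty":-0.0028,"tz":0,"rx":0,"ry":0,"rz":0,"gripper":1}
    - {"tx":0,"ty":-0.0028,"tz":0,"rx":0,"ry":0,"rz":0,"gripper":1}
    - {"tx":0,"ty":-0.0028,"tz":0,"rx":0,"ry":0,"rz":0,"gripper":1}
    - {"tx":0,"ty":-0.0028,"tz":0,"rx":0,"ry":0,"rz":0,"gripper":1}
    - {"tx":0,"ty":-0.0028,"tz":0,"rx":0,"ry":0,"rz":0,"gripper":1}
    - {"tx":0,"ty":-0.0028,"tz":0,"rx":0,"ry":0,"rz":0,"gripper":1}
    - {"tx":0,"ty":-0.0028,"tz":0,"rx":0,"ry":0,"rz":0,"gripper":1}

```text
clock: 24.0
ee_pos: [576.7, 42.0, 73.1]
tcp_rot: [-3.024, -0.794, 0.083]
ft_force: [0.5, -2.1, -2.3]
finger_gap: 0.454
gripper_force: 61.2
```

```bash
cat >> path.py <<'E'
def rows(s0,s1,nm=8,off=None):
    """print nm way rows s0->s1 along the bar from the commanded pose; keep last"""
    par=json.load(open('par.json'));C=json.load(open('C.json'));p0,r0=load()
    for s in np.linspace(s0,s1,nm+1)[1:]:
        o=-.25*np.clip(min(s+7,52.36+7-s)/14,0,1) if off is None else off
        p,F=tcp(par,C,s,0,o);t=np.round(r0.inv().apply(p-p0)/1000,4);w=np.round((r0.inv()*F).as_rotvec(),3);print(*t,*w)
    save(p0+r0.apply(t*1000),r0*R.from_rotvec(w))
E
python3 - <<'E'
from st import *
json.dump([-1.8,.65,-24.05],open('C.json','w'))
p,r=load();save(p+r.apply([0,-1.4,0]),r);avg(2)
L=50*np.pi/3
rows(L+20,L+4)
E
```

```text
clock 24.05 F tool [-0.22  2.13  0.76] M tool [-0.31  0.    0.05] dp tool [ 0.05  0.25 -0.09] ee [576.68  42.01  73.15] gap 0.4568483876220161
0.002 0.0012 -0.0002 0.0 0.0 0.0
0.004 0.0012 -0.0002 0.0 0.0 0.0
0.006 0.0012 -0.0002 0.0 0.0 0.0
0.008 0.0012 -0.0002 0.0 0.0 0.0
0.01 0.0012 -0.0002 0.0 0.0 0.0
0.012 0.0012 -0.0002 0.0 0.0 0.0
0.014 0.0012 -0.0002 0.0 0.0 0.0
0.016 0.0011 -0.0002 0.0 0.0 0.0
```

send_rows:
  increments:
    - {"tx":0.0,"ty":0.0012,"tz":-0.0002,"rx":0,"ry":0,"rz":0,"gripper":1}
    - {"tx":0.002,"ty":0.0012,"tz":-0.0002,"rx":0,"ry":0,"rz":0,"gripper":1}
    - {"tx":0.004,"ty":0.0012,"tz":-0.0002,"rx":0,"ry":0,"rz":0,"gripper":1}
    - {"tx":0.006,"ty":0.0012,"tz":-0.0002,"rx":0,"ry":0,"rz":0,"gripper":1}
    - {"tx":0.008,"ty":0.0012,"tz":-0.0002,"rx":0,"ry":0,"rz":0,"gripper":1}
    - {"tx":0.01,"ty":0.0012,"tz":-0.0002,"rx":0,"ry":0,"rz":0,"gripper":1}
    - {"tx":0.012,"ty":0.0012,"tz":-0.0002,"rx":0,"ry":0,"rz":0,"gripper":1}
    - {"tx":0.014,"ty":0.0012,"tz":-0.0002,"rx":0,"ry":0,"rz":0,"gripper":1}
    - {"tx":0.016,"ty":0.0011,"tz":-0.0002,"rx":0,"ry":0,"rz":0,"gripper":1}
    - {"tx":0.016,"ty":0.0011,"tz":-0.0002,"rx":0,"ry":0,"rz":0,"gripper":1}

```text
clock: 25.1
ee_pos: [591.2, 49.4, 72.5]
tcp_rot: [-3.023, -0.795, 0.083]
ft_force: [0.0, -0.5, -1.2]
finger_gap: 0.459
gripper_force: 61.2
```

```bash
python3 - <<'E'
from st import *
avg(3)
L=50*np.pi/3
rows(L+4,L-10,9)
E
```

```text
clock 25.2 F tool [-0.3   0.27  0.24] M tool [-0.    0.04 -0.02] dp tool [ 0.07 -0.09  0.01] ee [590.98  49.22  72.47] gap 0.4595330198043839
0.0016 0.0 -0.0 0.0 0.0 0.0
0.0032 -0.0 -0.0 0.0 0.0 0.0
0.0047 -0.0001 -0.0 0.0 0.0 -0.013
0.0062 -0.0002 -0.0 0.0 0.0 -0.044
0.0078 -0.0004 -0.0 0.0 0.0 -0.076
0.0093 -0.0006 -0.0 0.0 0.0 -0.107
0.0108 -0.0009 -0.0 0.0 0.0 -0.138
0.0123 -0.0011 -0.0 0.0 0.0 -0.169
0.0138 -0.0015 -0.0 0.0 0.0 -0.2
```

send_rows:
  increments:
    - {"tx":0.0016,"ty":0,"tz":0,"rx":0,"ry":0,"rz":0,"gripper":1}
    - {"tx":0.0032,"ty":0,"tz":0,"rx":0,"ry":0,"rz":0,"gripper":1}
    - {"tx":0.0047,"ty":-0.0001,"tz":0,"rx":0,"ry":0,"rz":-0.013,"gripper":1}
    - {"tx":0.0062,"ty":-0.0002,"tz":0,"rx":0,"ry":0,"rz":-0.044,"gripper":1}
    - {"tx":0.0078,"ty":-0.0004,"tz":0,"rx":0,"ry":0,"rz":-0.076,"gripper":1}
    - {"tx":0.0093,"ty":-0.0006,"tz":0,"rx":0,"ry":0,"rz":-0.107,"gripper":1}
    - {"tx":0.0108,"ty":-0.0009,"tz":0,"rx":0,"ry":0,"rz":-0.138,"gripper":1}
    - {"tx":0.0123,"ty":-0.0011,"tz":0,"rx":0,"ry":0,"rz":-0.169,"gripper":1}
    - {"tx":0.0138,"ty":-0.0015,"tz":0,"rx":0,"ry":0,"rz":-0.2,"gripper":1}
    - {"tx":0.0138,"ty":-0.0015,"tz":0,"rx":0,"ry":0,"rz":-0.2,"gripper":1}

```text
clock: 26.25
ee_pos: [602.4, 57.5, 71.9]
tcp_rot: [-2.923, -1.092, 0.08]
ft_force: [0.6, -0.3, -1.7]
finger_gap: 0.454
gripper_force: 61.2
```

```bash
python3 - <<'E'
from st import *
avg(3)
L=50*np.pi/3
rows(L-10,L-24,9)
E
```

```text
clock 26.35 F tool [-0.43 -0.11  0.59] M tool [-0.    0.04  0.  ] dp tool [ 0.09 -0.1   0.01] ee [602.24  57.33  71.86] gap 0.4531810711203221
0.0015 -0.0001 -0.0 0.0 0.0 -0.031
0.003 -0.0002 -0.0 0.0 0.0 -0.062
0.0045 -0.0004 -0.0 0.0 0.0 -0.093
0.006 -0.0006 -0.0 0.0 0.0 -0.124
0.0076 -0.0009 -0.0 0.0 0.0 -0.156
0.009 -0.0012 -0.0 0.0 0.0 -0.187
0.0105 -0.0015 -0.0 0.0 0.0 -0.218
0.012 -0.0019 -0.0 0.0 0.0 -0.249
0.0135 -0.0024 -0.0 0.0 0.0 -0.28
```

send_rows:
  increments:
    - {"tx":0.0015,"ty":-0.0001,"tz":0,"rx":0,"ry":0,"rz":-0.031,"gripper":1}
    - {"tx":0.003,"ty":-0.0002,"tz":0,"rx":0,"ry":0,"rz":-0.062,"gripper":1}
    - {"tx":0.0045,"ty":-0.0004,"tz":0,"rx":0,"ry":0,"rz":-0.093,"gripper":1}
    - {"tx":0.006,"ty":-0.0006,"tz":0,"rx":0,"ry":0,"rz":-0.124,"gripper":1}
    - {"tx":0.0076,"ty":-0.0009,"tz":0,"rx":0,"ry":0,"rz":-0.156,"gripper":1}
    - {"tx":0.009,"ty":-0.0012,"tz":0,"rx":0,"ry":0,"rz":-0.187,"gripper":1}
    - {"tx":0.0105,"ty":-0.0015,"tz":0,"rx":0,"ry":0,"rz":-0.218,"gripper":1}
    - {"tx":0.012,"ty":-0.0019,"tz":0,"rx":0,"ry":0,"rz":-0.249,"gripper":1}
    - {"tx":0.0135,"ty":-0.0024,"tz":0,"rx":0,"ry":0,"rz":-0.28,"gripper":1}
    - {"tx":0.0135,"ty":-0.0024,"tz":0,"rx":0,"ry":0,"rz":-0.28,"gripper":1}

```text
clock: 27.4
ee_pos: [611.0, 68.2, 71.4]
tcp_rot: [-2.736, -1.486, 0.075]
ft_force: [-0.3, 1.1, -1.5]
finger_gap: 0.457
gripper_force: 61.2
```

```bash
python3 - <<'E'
from st import *
avg(3)
L=50*np.pi/3
rows(L-24,L-38,9)
E
```

```text
clock 27.5 F tool [-0.07 -0.75  0.34] M tool [-0.01  0.    0.01] dp tool [ 0.08 -0.06 -0.02] ee [610.85  67.95  71.41] gap 0.45500705463443
0.0015 -0.0001 -0.0 -0.0 0.0 -0.031
0.003 -0.0002 -0.0 -0.0 0.0 -0.062
0.0045 -0.0004 -0.0 -0.0 0.0 -0.093
0.006 -0.0006 -0.0 -0.0 0.0 -0.124
0.0076 -0.0009 -0.0 -0.0 0.0 -0.156
0.009 -0.0012 -0.0 -0.0 0.0 -0.187
0.0105 -0.0016 -0.0 -0.0 0.0 -0.218
0.012 -0.002 -0.0 -0.0 0.0 -0.249
0.0135 -0.0024 -0.0 -0.0 0.0 -0.28
```

send_rows:
  increments:
    - {"tx":0.0015,"ty":-0.0001,"tz":0,"rx":0,"ry":0,"rz":-0.031,"gripper":1}
    - {"tx":0.003,"ty":-0.0002,"tz":0,"rx":0,"ry":0,"rz":-0.062,"gripper":1}
    - {"tx":0.0045,"ty":-0.0004,"tz":0,"rx":0,"ry":0,"rz":-0.093,"gripper":1}
    - {"tx":0.006,"ty":-0.0006,"tz":0,"rx":0,"ry":0,"rz":-0.124,"gripper":1}
    - {"tx":0.0076,"ty":-0.0009,"tz":0,"rx":0,"ry":0,"rz":-0.156,"gripper":1}
    - {"tx":0.009,"ty":-0.0012,"tz":0,"rx":0,"ry":0,"rz":-0.187,"gripper":1}
    - {"tx":0.0105,"ty":-0.0016,"tz":0,"rx":0,"ry":0,"rz":-0.218,"gripper":1}
    - {"tx":0.012,"ty":-0.002,"tz":0,"rx":0,"ry":0,"rz":-0.249,"gripper":1}
    - {"tx":0.0135,"ty":-0.0024,"tz":0,"rx":0,"ry":0,"rz":-0.28,"gripper":1}
    - {"tx":0.0135,"ty":-0.0024,"tz":0,"rx":0,"ry":0,"rz":-0.28,"gripper":1}

```text
clock: 28.55
ee_pos: [616.3, 80.8, 71.1]
tcp_rot: [-2.497, -1.85, 0.068]
ft_force: [0.6, -0.1, -2.8]
finger_gap: 0.457
gripper_force: 61.2
```

```bash
python3 - <<'E'
from st import *
avg(3)
L=50*np.pi/3
rows(L-38,0,9)
E
```

```text
clock 28.65 F tool [-0.27  0.06  0.72] M tool [-0.02  0.03 -0.01] dp tool [ 0.13 -0.03 -0.02] ee [616.21  80.61  71.13] gap 0.45287955350445475
0.0015 -0.0001 -0.0 -0.0 0.0 -0.032
0.0031 -0.0002 -0.0 -0.0 0.0 -0.064
0.0047 -0.0004 -0.0 -0.0 0.0 -0.096
0.0062 -0.0007 -0.0 -0.0 0.0 -0.128
0.0078 -0.0009 -0.0 -0.0 0.0 -0.16
0.0093 -0.0012 -0.0 -0.0 0.0 -0.191
0.0108 -0.0016 -0.0 -0.0 0.0 -0.223
0.0123 -0.002 -0.0 -0.0 0.0 -0.255
0.0138 -0.0024 -0.0 -0.0 0.0 -0.287
```

send_rows:
  increments:
    - {"tx":0.0015,"ty":-0.0001,"tz":0,"rx":0,"ry":0,"rz":-0.032,"gripper":1}
    - {"tx":0.0031,"ty":-0.0002,"tz":0,"rx":0,"ry":0,"rz":-0.064,"gripper":1}
    - {"tx":0.0047,"ty":-0.0004,"tz":0,"rx":0,"ry":0,"rz":-0.096,"gripper":1}
    - {"tx":0.0062,"ty":-0.0007,"tz":0,"rx":0,"ry":0,"rz":-0.128,"gripper":1}
    - {"tx":0.0078,"ty":-0.0009,"tz":0,"rx":0,"ry":0,"rz":-0.16,"gripper":1}
    - {"tx":0.0093,"ty":-0.0012,"tz":0,"rx":0,"ry":0,"rz":-0.191,"gripper":1}
    - {"tx":0.0108,"ty":-0.0016,"tz":0,"rx":0,"ry":0,"rz":-0.223,"gripper":1}
    - {"tx":0.0123,"ty":-0.002,"tz":0,"rx":0,"ry":0,"rz":-0.255,"gripper":1}
    - {"tx":0.0138,"ty":-0.0024,"tz":0,"rx":0,"ry":0,"rz":-0.287,"gripper":1}
    - {"tx":0.0138,"ty":-0.0024,"tz":0,"rx":0,"ry":0,"rz":-0.287,"gripper":1}

```text
clock: 29.7
ee_pos: [617.9, 94.7, 71.1]
tcp_rot: [-2.203, -2.184, 0.06]
ft_force: [-0.1, 0.5, -0.5]
finger_gap: 0.458
gripper_force: 61.2
```

```bash
python3 - <<'E'
from st import *
avg(3)
rows(0,-16,9)
E
```

```text
clock 29.8 F tool [0.05 0.15 0.25] M tool [-0.07  0.    0.  ] dp tool [ 0.1   0.01 -0.03] ee [617.96  94.47  71.04] gap 0.4568087018548172
0.0018 0.0 -0.0 -0.0 0.0 -0.0
0.0036 0.0 -0.0 -0.0 0.0 -0.0
0.0054 0.0001 -0.0 -0.0 0.0 -0.0
0.0072 0.0001 -0.0 -0.0 0.0 -0.0
0.0089 0.0001 -0.0 -0.0 0.0 -0.0
0.0107 0.0001 -0.0 -0.0 0.0 -0.0
0.0125 0.0001 -0.0 -0.0 0.0 -0.0
0.0143 0.0001 -0.0 -0.0 0.0 -0.0
0.016 0.0001 -0.0 -0.0 0.0 -0.0
```

send_rows:
  increments:
    - {"tx":0.0018,"ty":0,"tz":0,"rx":0,"ry":0,"rz":0,"gripper":1}
    - {"tx":0.0036,"ty":0,"tz":0,"rx":0,"ry":0,"rz":0,"gripper":1}
    - {"tx":0.0054,"ty":0.0001,"tz":0,"rx":0,"ry":0,"rz":0,"gripper":1}
    - {"tx":0.0072,"ty":0.0001,"tz":0,"rx":0,"ry":0,"rz":0,"gripper":1}
    - {"tx":0.0089,"ty":0.0001,"tz":0,"rx":0,"ry":0,"rz":0,"gripper":1}
    - {"tx":0.0107,"ty":0.0001,"tz":0,"rx":0,"ry":0,"rz":0,"gripper":1}
    - {"tx":0.0125,"ty":0.0001,"tz":0,"rx":0,"ry":0,"rz":0,"gripper":1}
    - {"tx":0.0143,"ty":0.0001,"tz":0,"rx":0,"ry":0,"rz":0,"gripper":1}
    - {"tx":0.016,"ty":0.0001,"tz":0,"rx":0,"ry":0,"rz":0,"gripper":1}
    - {"tx":0.016,"ty":0.0001,"tz":0,"rx":0,"ry":0,"rz":0,"gripper":1}

```text
clock: 30.85
ee_pos: [618.2, 110.8, 71.0]
tcp_rot: [-2.204, -2.183, 0.06]
ft_force: [1.0, -0.6, -1.8]
finger_gap: 0.457
gripper_force: 61.2
```

```bash
python3 - <<'E'
from st import *
avg(3)
rows(-16,-27,3)
E
```

```text
clock 30.95 F tool [0.04 0.32 0.2 ] M tool [-0.04 -0.01 -0.02] dp tool [ 0.1  0.  -0. ] ee [618.2  110.47  71.01] gap 0.4529613820150826
0.0037 0.0 -0.0 -0.0 0.0 -0.0
0.0074 0.0 -0.0 -0.0 0.0 -0.0
0.011 0.0 -0.0 -0.0 0.0 -0.0
```

send_rows:
  increments:
    - {"tx":0.0013,"ty":0,"tz":0,"rx":0,"ry":0,"rz":0,"gripper":1}
    - {"tx":0.0026,"ty":0,"tz":0,"rx":0,"ry":0,"rz":0,"gripper":1}
    - {"tx":0.0039,"ty":0,"tz":0,"rx":0,"ry":0,"rz":0,"gripper":1}
    - {"tx":0.0052,"ty":0,"tz":0,"rx":0,"ry":0,"rz":0,"gripper":1}
    - {"tx":0.0065,"ty":0,"tz":0,"rx":0,"ry":0,"rz":0,"gripper":1}
    - {"tx":0.0078,"ty":0,"tz":0,"rx":0,"ry":0,"rz":0,"gripper":1}
    - {"tx":0.009,"ty":0,"tz":0,"rx":0,"ry":0,"rz":0,"gripper":1}
    - {"tx":0.01,"ty":0,"tz":0,"rx":0,"ry":0,"rz":0,"gripper":1}
    - {"tx":0.011,"ty":0,"tz":0,"rx":0,"ry":0,"rz":0,"gripper":1}
    - {"tx":0.011,"ty":0,"tz":0,"rx":0,"ry":0,"rz":0,"gripper":1}

```text
clock: 32.0
ee_pos: [618.3, 121.7, 71.0]
tcp_rot: [-2.204, -2.183, 0.06]
ft_force: [-0.3, 0.1, -0.6]
finger_gap: 0.459
gripper_force: 61.2
```

send_rows:
  increments:
    - {"tx":0.0005,"ty":0,"tz":0,"rx":0,"ry":0,"rz":0,"gripper":1}
    - {"tx":0.001,"ty":0,"tz":0,"rx":0,"ry":0,"rz":0,"gripper":1}
    - {"tx":0.001,"ty":0,"tz":0,"rx":0,"ry":0,"rz":0,"gripper":1}
    - {"tx":0.001,"ty":0,"tz":0,"rx":0,"ry":0,"rz":0,"gripper":1}
    - {"tx":0.001,"ty":0,"tz":0,"rx":0,"ry":0,"rz":0,"gripper":1}
    - {"tx":0.001,"ty":0,"tz":0,"rx":0,"ry":0,"rz":0,"gripper":1}
    - {"tx":0.001,"ty":0,"tz":0,"rx":0,"ry":0,"rz":0,"gripper":1}
    - {"tx":0.001,"ty":0,"tz":0,"rx":0,"ry":0,"rz":0,"gripper":1}
    - {"tx":0.001,"ty":0,"tz":0,"rx":0,"ry":0,"rz":0,"gripper":1}
    - {"tx":0.001,"ty":0,"tz":0,"rx":0,"ry":0,"rz":0,"gripper":1}

```text
clock: 33.0
ee_pos: [618.3, 122.5, 71.1]
tcp_rot: [-2.204, -2.182, 0.06]
ft_force: [-0.4, 1.4, -2.4]
finger_gap: 0.454
gripper_force: 61.2
```

```bash
python3 - <<'E'
from st import *
p,r=load();save(p+r.apply([1,0,0]),r);avg(3)
E
```

```text
clock 33.1 F tool [ 0.31 -0.3   0.43] M tool [-0.03  0.01  0.01] dp tool [ 0.07  0.01 -0.  ] ee [618.33 122.44  71.01] gap 0.4545477682612438
```

send_rows:
  increments:
    - {"tx":0.0005,"ty":0,"tz":0,"rx":0,"ry":0,"rz":0,"gripper":1}
    - {"tx":0.001,"ty":0,"tz":0,"rx":0,"ry":0,"rz":0,"gripper":1}
    - {"tx":0.0015,"ty":0,"tz":0,"rx":0,"ry":0,"rz":0,"gripper":1}
    - {"tx":0.002,"ty":0,"tz":0,"rx":0,"ry":0,"rz":0,"gripper":1}
    - {"tx":0.002,"ty":0,"tz":0,"rx":0,"ry":0,"rz":0,"gripper":1}
    - {"tx":0.002,"ty":0,"tz":0,"rx":0,"ry":0,"rz":0,"gripper":1}
    - {"tx":0.002,"ty":0,"tz":0,"rx":0,"ry":0,"rz":0,"gripper":1}
    - {"tx":0.002,"ty":0,"tz":0,"rx":0,"ry":0,"rz":0,"gripper":1}
    - {"tx":0.002,"ty":0,"tz":0,"rx":0,"ry":0,"rz":0,"gripper":1}
    - {"tx":0.002,"ty":0,"tz":0,"rx":0,"ry":0,"rz":0,"gripper":1}

```text
clock: 34.15
ee_pos: [618.3, 124.5, 71.0]
tcp_rot: [-2.204, -2.182, 0.06]
ft_force: [0.5, 0.1, -1.6]
finger_gap: 0.452
gripper_force: 61.2
```

send_rows:
  increments:
    - {"tx":0.0005,"ty":0,"tz":0,"rx":0,"ry":0,"rz":0,"gripper":1}
    - {"tx":0.001,"ty":0,"tz":0,"rx":0,"ry":0,"rz":0,"gripper":1}
    - {"tx":0.0015,"ty":0,"tz":0,"rx":0,"ry":0,"rz":0,"gripper":1}
    - {"tx":0.0015,"ty":0,"tz":0,"rx":0,"ry":0,"rz":0,"gripper":1}
    - {"tx":0.0015,"ty":0,"tz":0,"rx":0,"ry":0,"rz":0,"gripper":1}
    - {"tx":0.0015,"ty":0,"tz":0,"rx":0,"ry":0,"rz":0,"gripper":1}
    - {"tx":0.0015,"ty":0,"tz":0,"rx":0,"ry":0,"rz":0,"gripper":1}
    - {"tx":0.0015,"ty":0,"tz":0,"rx":0,"ry":0,"rz":0,"gripper":1}
    - {"tx":0.0015,"ty":0,"tz":0,"rx":0,"ry":0,"rz":0,"gripper":1}
    - {"tx":0.0015,"ty":0,"tz":0,"rx":0,"ry":0,"rz":0,"gripper":1}

```text
clock: 35.15
ee_pos: [618.4, 126.0, 71.0]
tcp_rot: [-2.204, -2.182, 0.06]
ft_force: [0.8, -0.6, -1.8]
finger_gap: 0.458
gripper_force: 61.2
```

send_rows:
  increments:
    - {"tx":0.0005,"ty":0,"tz":0,"rx":0,"ry":0,"rz":0,"gripper":1}
    - {"tx":0.001,"ty":0,"tz":0,"rx":0,"ry":0,"rz":0,"gripper":1}
    - {"tx":0.0012,"ty":0,"tz":0,"rx":0,"ry":0,"rz":0,"gripper":1}
    - {"tx":0.0012,"ty":0,"tz":0,"rx":0,"ry":0,"rz":0,"gripper":1}
    - {"tx":0.0012,"ty":0,"tz":0,"rx":0,"ry":0,"rz":0,"gripper":1}
    - {"tx":0.0012,"ty":0,"tz":0,"rx":0,"ry":0,"rz":0,"gripper":1}
    - {"tx":0.0012,"ty":0,"tz":0,"rx":0,"ry":0,"rz":0,"gripper":1}
    - {"tx":0.0012,"ty":0,"tz":0,"rx":0,"ry":0,"rz":0,"gripper":1}
    - {"tx":0.0012,"ty":0,"tz":0,"rx":0,"ry":0,"rz":0,"gripper":1}
    - {"tx":0.0012,"ty":0,"tz":0,"rx":0,"ry":0,"rz":0,"gripper":1}

```text
clock: 36.15
ee_pos: [618.4, 127.2, 71.0]
tcp_rot: [-2.204, -2.182, 0.06]
ft_force: [0.1, -0.2, -1.8]
finger_gap: 0.458
gripper_force: 61.2
```

send_rows:
  increments:
    - {"tx":0.0005,"ty":0,"tz":0,"rx":0,"ry":0,"rz":0,"gripper":1}
    - {"tx":0.001,"ty":0,"tz":0,"rx":0,"ry":0,"rz":0,"gripper":1}
    - {"tx":0.0012,"ty":0,"tz":0,"rx":0,"ry":0,"rz":0,"gripper":1}
    - {"tx":0.0012,"ty":0,"tz":0,"rx":0,"ry":0,"rz":0,"gripper":1}
    - {"tx":0.0012,"ty":0,"tz":0,"rx":0,"ry":0,"rz":0,"gripper":1}
    - {"tx":0.0012,"ty":0,"tz":0,"rx":0,"ry":0,"rz":0,"gripper":1}
    - {"tx":0.0012,"ty":0,"tz":0,"rx":0,"ry":0,"rz":0,"gripper":1}
    - {"tx":0.0012,"ty":0,"tz":0,"rx":0,"ry":0,"rz":0,"gripper":1}
    - {"tx":0.0012,"ty":0,"tz":0,"rx":0,"ry":0,"rz":0,"gripper":1}
    - {"tx":0.0012,"ty":0,"tz":0,"rx":0,"ry":0,"rz":0,"gripper":1}

```text
clock: 37.15
ee_pos: [618.4, 127.5, 71.0]
tcp_rot: [-2.205, -2.183, 0.062]
ft_force: [-1.0, -6.0, -1.0]
finger_gap: 0.459
gripper_force: 61.2
```

Contact with the shoulder is felt at 6 N, with the collar at s = −33.1 mm (home is −33.0). I ease off, open the gripper, then withdraw upward.

send_rows:
  increments:
    - {"tx":-0.0005,"ty":0,"tz":0,"rx":0,"ry":0,"rz":0,"gripper":1}
    - {"tx":-0.0005,"ty":0,"tz":0,"rx":0,"ry":0,"rz":0,"gripper":1}
    - {"tx":-0.0005,"ty":0,"tz":0,"rx":0,"ry":0,"rz":0,"gripper":0.5}
    - {"tx":-0.0005,"ty":0,"tz":0,"rx":0,"ry":0,"rz":0,"gripper":0.4}
    - {"tx":-0.0005,"ty":0,"tz":0,"rx":0,"ry":0,"rz":0,"gripper":0.3}
    - {"tx":-0.0005,"ty":0,"tz":0,"rx":0,"ry":0,"rz":0,"gripper":0.3}
    - {"tx":-0.0005,"ty":0,"tz":0,"rx":0,"ry":0,"rz":0,"gripper":0.3}
    - {"tx":-0.0005,"ty":0,"tz":0,"rx":0,"ry":0,"rz":0,"gripper":0.3}
    - {"tx":-0.0005,"ty":0,"tz":0,"rx":0,"ry":0,"rz":0,"gripper":0.3}
    - {"tx":-0.0005,"ty":0,"tz":0,"rx":0,"ry":0,"rz":0,"gripper":0.3}

```text
clock: 38.15
ee_pos: [618.4, 127.9, 71.0]
tcp_rot: [-2.204, -2.182, 0.06]
ft_force: [-0.7, -0.4, 0.1]
finger_gap: 0.701
gripper_force: 0.0
```

send_rows:
  increments:
    - {"tx":-0.0005,"ty":0,"tz":-0.005,"rx":0,"ry":0,"rz":0,"gripper":0.3}
    - {"tx":-0.0005,"ty":0,"tz":-0.01,"rx":0,"ry":0,"rz":0,"gripper":0.3}
    - {"tx":-0.0005,"ty":0,"tz":-0.02,"rx":0,"ry":0,"rz":0,"gripper":0.3}
    - {"tx":-0.0005,"ty":0,"tz":-0.03,"rx":0,"ry":0,"rz":0,"gripper":0.3}
    - {"tx":-0.0005,"ty":0,"tz":-0.045,"rx":0,"ry":0,"rz":0,"gripper":0.3}
    - {"tx":-0.0005,"ty":0,"tz":-0.06,"rx":0,"ry":0,"rz":0,"gripper":0.3}
    - {"tx":-0.0005,"ty":0,"tz":-0.08,"rx":0,"ry":0,"rz":0,"gripper":0.3}
    - {"tx":-0.0005,"ty":0,"tz":-0.1,"rx":0,"ry":0,"rz":0,"gripper":0.3}
    - {"tx":-0.0005,"ty":0,"tz":-0.1,"rx":0,"ry":0,"rz":0,"gripper":0.3}
    - {"tx":-0.0005,"ty":0,"tz":-0.1,"rx":0,"ry":0,"rz":0,"gripper":0.3}

```text
clock: 39.15
ee_pos: [624.3, 127.4, 171.9]
tcp_rot: [-2.205, -2.183, 0.058]
ft_force: [-0.3, -0.4, -0.5]
finger_gap: 0.701
gripper_force: 0.0
```

```bash
python3 - <<'E'
from path import *
s=bot.get_state();i=optics.grab_frame('wrist');print(s['ee_pos'],s['ft_force'],s['finger_gap'])
cv2.imwrite('pics/w9.png',i);pose=(s['ee_pos'],s['tcp_rot']);par=json.load(open('par.json'))
# intensity along the top of the shank: expect bar / collar (dark, 14 mm) / shoulder (light)
B,M,A,u=lever(par);h=cv2.GaussianBlur(i,(3,3),0)
for x in range(-52,-8,1):
    P=B+M.apply([x,0,0]);q=proj('wrist',[P[0],P[1],95+(21 if -40<=x<=-26 else 12)],pose).round().astype(int)
    print(x,q,h[q[1],q[0]])
E
```

```text
[624.31152484 127.38099293 171.94136953] [-0.33731796 -0.43259916 -0.52531345] 0.7007963225731032
-52 [254 181] [148 157 159]
-51 [254 182] [146 155 157]
-50 [254 184] [134 143 144]
-49 [254 185] [137 145 147]
-48 [254 186] [146 155 157]
-47 [254 187] [151 159 162]
-46 [254 189] [151 160 162]
-45 [254 190] [152 160 163]
-44 [254 191] [152 162 164]
-43 [254 192] [153 163 164]
-42 [254 193] [151 162 163]
-41 [254 195] [151 160 162]
-40 [254 199] [95 96 99]
-39 [254 201] [108 110 112]
-38 [254 202] [109 111 113]
-37 [254 203] [108 110 112]
-36 [254 204] [107 110 112]
-35 [254 206] [106 110 113]
-34 [254 207] [102 106 108]
-33 [254 208] [ 98 102 103]
-32 [254 209] [ 96 100 101]
-31 [254 210] [ 97 100 101]
-30 [254 212] [100 102 103]
-29 [254 213] [104 106 108]
-28 [254 214] [112 116 119]
-27 [254 215] [138 145 147]
-26 [254 216] [180 189 191]
-25 [254 214] [112 116 119]
-24 [254 215] [138 145 147]
-23 [254 216] [180 189 191]
-22 [254 217] [209 219 222]
-21 [254 218] [217 227 230]
-20 [254 219] [217 227 230]
-19 [254 220] [216 226 229]
-18 [254 222] [216 226 229]
-17 [254 223] [216 227 230]
-16 [254 224] [216 227 230]
-15 [254 225] [216 226 229]
-14 [254 226] [216 226 229]
-13 [254 227] [216 227 229]
-12 [254 228] [216 226 229]
-11 [254 229] [216 226 229]
-10 [254 231] [215 226 229]
-9 [254 232] [215 226 229]
```

The picture shows the shoulder meeting the collar with no strip of bar between them, and the hand is well clear. Handing in.

```bash
python3 -c "
from cell import bot;print(bot.sign_off())"
```

```text
the job is handed in; nothing more can be done
None
```

The job is handed in (no verdict came back): the collar was threaded over the free end, taken round the bend and seated against the shoulder with about 6 N, then let go at about 39 s with the hand clear; forces read after each move stayed near 6 N.

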